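Set the display lights to the green preset under their guard

ROBOT

A 6-joint arm with a two-finger parallel gripper is mounted at the origin on the work surface. World frame = base frame: x ahead of the robot, y to its left, z up, the work surface at z = 0. Lengths are in m, angles in rad, forces in N, time in s.
With the tool pointing down it reaches from about 0.425 to 0.95 m from the base axis. Payload 3.5 kg.
Tool frame: the origin (TCP) lies between the finger pads; the fingertips stand 17 mm ahead of it and the grasp point (between the pads) lies 2 mm behind it; z points along the fingers, y is the direction in which the jaws open and shut (so a half turn about z gives the same grasp; the last joint's range is limited). The gripper opens to 85 mm and grips with 20 to 120 N. Pads are 22 mm wide; open, the fingers measure 114 mm over their backs; the gripper's body (76 mm by 85 mm) begins 54 mm behind the grasp point. The pads swing forward as they close: fully open they stand 13 mm farther back than shut.
Start: joints at [-1.451, 0.286, 1.577, -0, 1.279, -0.15], TCP at [0.18, -0.651, 0.248] pointing down, gripper open.
Joint ranges: [-2.77, 2.77], [-0.9, 2.22], [0.21, 2.48], [-1.53, 4.67], [0.24, 2.81], [-2.84, 2.84]. Speed limits (rad/s): [2.79, 2.79, 3.14, 3.14, 3.14, 3.14].

INTERFACE

Orientations are given as a unit quaternion [x, y, z, w].
In Python, from plant import ctrl gives the robot as it stands.
- The arm moves only by the tool carry_out, never from a script. Its argument "commands" is a list of rows, each an object with "delta_pos": the shift along the tool's x, y, z in m, a list of three; "delta_rot": the turn, a rotation vector about the tool's x, y, z in rad, a list of three; "claw": the opening in per cent of the stroke, from 0 (shut) to 100 (fully open). A call has 1 to 8 rows; each row is the pose to reach, as a shift and turn from the pose measured when the call began, along the tool's axes at that moment; what a row does not reach only later rows make up. A row lasts 1/12 s, in which the tool goes at most 41.7 mm and 7.16 degrees, less where a joint would pass 70% of its speed; a pose out of reach is approached as far as the arm can. A call with a gripper value outside its range is refused whole. The fingers move at their own pace and stop on an object; "force" is the grip in N (left out, the last holds). Time passes only in rows, so rows that repeat a pose let the fingers close. It gives the time, the measured TCP pose, the force and the opening at its end, in the units of the state.
- ctrl.get_state(): the state, without advancing time (a new reading comes with each control period).
- ctrl.read_camera(name): name is "scene" or "top"; returns (picture, depth): 480x640x3 uint8, red, green, blue; 480x640 float32, m along the optical axis (not along the pixel's ray), 0 where there is no reading.
- ctrl.camera_info(name): a dict with "fx", "fy", "cx", "cy" (pixels), "rvec" (rotation vector, rad) and "tvec" (3), from world to camera coordinates, as OpenCV has them. Camera axes: x right, y down, z forward; pixel columns grow to the right and rows downward; lengths in m; the calibration is good to about 2 mm. A picture is of the moment at which its call begins. camera_info takes no time and is no camera call.
- ctrl.sign_off(): hands the job in, once; it reports no verdict.
The state is a dict: "time": time; "qpos": joint angles; "dq": joint speeds; "joint_efforts": joint torques, N m; "eef_pos": TCP position; "tcp_rot": TCP orientation; "contact_force": force on the tool from outside, world axes, zero at the start; "wrist_torque": the same for the moment, N m; "opening": opening from 0.0 (shut) to 1.0 (fully open).
Only numpy, scipy, OpenCV 4.12 (cv2) and the standard library are available. Lean on these libraries where they do the work, as an engineer would, in place of code of your own. Each camera call takes 0.05 s, during which the arm holds its last target.

TASK

Set the display-stand lights to the green preset: lift the clear guard of the lighting control well open, press the black thumb slide down to free it and slide it along until it springs up, locked, in the notch beside the green tab. Then lower the guard fully shut again, gently, without forcing or slamming anything, let go, and leave the carton, glasses case and tape roll where they are.

Things in the scene. Friction and masses are not known exactly. Their poses are not given: they have to be found in the camera images.
- dimmer: Grey lighting control, fixed. Housing 130 (x) by 270 (y) by 45 mm high, its top is the deck. Origin: centre of its underside; x from the front to the hinge side, y along the track, z up. End walls (10 mm thick, at y = +-130 mm, x from -50 to 65 mm) reach 90 mm above the table; front and back are open but for the hinge rod. The track is a black line along y at x = -10 mm.
- guard_hinge (a point): Middle of the guard's hinge line, at x = 60 mm of the housing, 90 mm above the table; the line runs along the housing's y. Axes turn with the guard. The guard is a clear plate 136 mm (hinge to front edge) by 268 mm by 5 mm that lies on the walls when shut, its underside level with the hinge line.
- guard_handle (a point): Grasp point of the guard's red handle fin, 24 mm above the plate; in the guard's axes x = -122, z = +29 mm from guard_hinge. The fin is 24 mm long (away from the hinge), 12 mm thick along y and stands 36 mm up from the plate. A gripper that closes along y can hold it while the guard turns between the pads.
- guard (a joint): Guard angle: 0 shut, grows as it is lifted, 2.0 rad leaning back fully open. A stiff hinge: it stays where it is left; about 2.5 N at the handle move it.
- fader (a joint): Place of the black thumb slide on its track, m: 0 (off end, y = -75 mm of the housing) to 0.150, growing along +y. Starts at 1 to 14 mm. Unpressed it runs free only to 17 to 31 mm, then a tooth under the deck meets a solid land: do not force it. Held down it slides with 1 to 2 N. Let up on a land it drags with about 2.5 N, until pushed over a notch it springs up and locks (5 mm play).
- thumb (a joint): How far the thumb slide is pressed down, m: 0 up (locked in a notch, or in the free stretch at the off end), about 0.005 resting on a land between notches, 0.0075 bottomed. Spring: 4 N to begin, 9 N at 5 mm, 11.5 N at 7.5 mm. Press at least 5.5 mm to pass the lands. Over a notch the friction of a finger still pushing a ridge can hold it part down: ease off and it springs up.
- thumb_pad (a point): Centre of the thumb slide's floor, 63 mm above the table when up. The slide is a black saddle 36 mm (x) by 64 mm (along the track): a flat floor 44 mm long between two end ridges 10 mm thick and 14 mm high, a white line across its middle. Fingertips can press the floor and push the ridges. Axes as the housing's.
- tab_green: Green preset tab, fixed flat strip 24 by 12 by 4 mm on the deck, 36 mm in front of the track. Origin: centre of its underside; axes as the housing's. Three hidden notches, 38 mm apart, serve the three tabs, but the tabs were stuck on by hand: all the notches lie off their tabs along y by one unknown amount, up to 7 mm either way. Feel for the notch.
- tab_orange: Orange tab of another preset, like the green one; the three tabs' order along the track varies.
- tab_blue: Blue tab of another preset, like the green one.
- carton: Closed cardboard carton 140 by 100 by 70 mm, loose bystander. Origin: centre of its underside.
- glasses_case: Blue glasses case 65 by 165 by 45 mm, loose bystander. Origin: centre of its underside.
- tape_roll: Yellow ring of 100 mm diameter, 45 mm high, loose bystander. Origin: centre of its underside.
- lock_tooth: Steel lock tooth of the thumb slide, 6 mm wide along the track, hidden inside the housing; moves with the slide. Origin: on the deck's level, at the slide's middle, when the slide is up. Pushed sideways against a land or a notch flank with the slide up it cannot pass; it must not be loaded with over 40 N.

How it is judged:
On the way, in this order (a step that is already met when the one before it is completed fails the run):
1. the guard is lifted well open (more than 1.2 rad) (value of joint guard above 1.2 rad), for 0.2 s.
2. with the guard open, the slide is up and locked in the notch beside the green tab (value of joint guard above 0.9 rad and value of joint thumb below 0.002 m and y of thumb_pad in the frame of tab_green between -0.011 and 0.011 m), for 0.3 s.
3. the guard is lowered shut (value of joint guard below 0.06 rad), for 0.1 s.
At the end, for the whole second after the job is handed in: The thumb slide stands up (less than 2 mm down), locked in the notch beside the green tab (its middle within 11 mm of the tab's middle along the track), the guard is shut (under 0.06 rad), and carton, glasses case and tape roll are within 30 mm of where they stood (value of joint guard below 0.06 rad and value of joint thumb below 0.002 m and y of thumb_pad in the frame of tab_green between -0.011 and 0.011 m and distance of each of carton, glasses_case, tape_roll from where it was at the start of the episode below 0.03 m); the robot touches nothing.
It fails at once if the slide is forced against its lock (over 40 N on its tooth) (contact force between lock_tooth and anything else above 40 N).
It fails at once if the guard is slammed (closing faster than 4 rad/s) (velocity of joint guard below -4 rad/s).
It fails at once if a bystander is pushed more than 60 mm or knocked away (distance of any of carton, glasses_case, tape_roll from where it was at the start of the episode above 0.06 m).
It also fails if it takes over 64 s, if anything falls off the work surface, if the arm or the gripper's body presses on something with over 40 N, if the wrist force passes 120 N, or if a joint passes its speed limit or range.

## Working session

There is one attempt and no reset: what is moved stays moved. The work goes in short steps, Python scripts to look and compute and a tool call to move; the robot and the scene stay as the last step left them, time stands still between calls to the robot, and variables do not carry over. Pictures are saved under pics/ and viewed, and the job is handed in when it is done.

Besides the shell and the picture viewer there is one more tool, called after "Emit:" as name([rows], argument=value, ...), one row to a line, values as JSON. carry_out: Moves the arm, as the interface text tells. Its arguments: {"type":"object","properties":{"commands":{"type":"array"},"force":{"type":"number"}},"required":["commands"]}

```bash
ls; mkdir -p pics; cat > h.py <<'E'
import numpy as np, cv2
from plant import ctrl
from scipy.spatial.transform import Rotation as R
def cam(n):
    im,d=ctrl.read_camera(n); i=ctrl.camera_info(n)
    return im,d,i
def world(i,d,u,v):
    z=d[v,u]; p=np.array([(u-i['cx'])/i['fx']*z,(v-i['cy'])/i['fy']*z,z])
    Rm=cv2.Rodrigues(np.array(i['rvec'],float))[0]
    return Rm.T@(p-np.array(i['tvec']).ravel())
def cloud(i,d):
    v,u=np.mgrid[:480,:640]; z=d
    p=np.stack([(u-i['cx'])/i['fx']*z,(v-i['cy'])/i['fy']*z,z],-1)
    Rm=cv2.Rodrigues(np.array(i['rvec'],float))[0]
    return (p-np.array(i['tvec']).ravel())@Rm
def proj(i,P):
    K=np.array([[i['fx'],0,i['cx']],[0,i['fy'],i['cy']],[0,0,1]])
    return cv2.projectPoints(np.atleast_2d(P).astype(float),np.array(i['rvec'],float),np.array(i['tvec'],float),K,None)[0][:,0]
E
python3 - <<'E'
from h import *
print(ctrl.get_state())
for n in ['scene','top']:
    im,d,i=cam(n); cv2.imwrite(f'pics/{n}0.png',im[:,:,::-1]); np.savez(f'pics/{n}0.npz',im=im,d=d); print(n,i)
E
```

```text
pics
{'time': 0.0, 'qpos': array([-1.45101215e+00,  2.87175819e-01,  1.57819460e+00,  7.08155202e-06,
        1.27858607e+00, -1.49982925e-01]), 'dq': array([ 0.00028078, -0.00099838, -0.0001946 ,  0.00088349,  0.00024964,
       -0.00178524]), 'joint_efforts': array([ 5.65920345e-04, -4.05975437e+01, -2.92628521e+01, -6.04482830e-05,
        5.82964291e-03,  9.00569347e-06]), 'eef_pos': array([ 0.1798583 , -0.64995213,  0.24693083]), 'tcp_rot': array([ 9.90916443e-01,  1.34473814e-01,  2.12346373e-05, -1.18173267e-03]), 'contact_force': array([0.00661479, 0.55149471, 0.06850382]), 'wrist_torque': array([ 0.02756875, -0.00719802,  0.0438309 ]), 'opening': 1.0005708430932274}
scene {'fx': 457.3973887837181, 'fy': 457.3973887837181, 'cx': 322.10873144915547, 'cy': 235.430077240607, 'rvec': array([ 2.19763725,  1.52586848, -0.41747713]), 'tvec': array([-0.13496836, -0.38641005,  1.38771748])}
top {'fx': 593.1076711910608, 'fy': 593.1076711910608, 'cx': 317.2358643186461, 'cy': 238.27846372102184, 'rvec': array([ 2.0975047 , -2.12733305,  0.18273405]), 'tvec': array([-0.01083475,  0.55105641,  1.72294547])}
```

View pics/scene0.png

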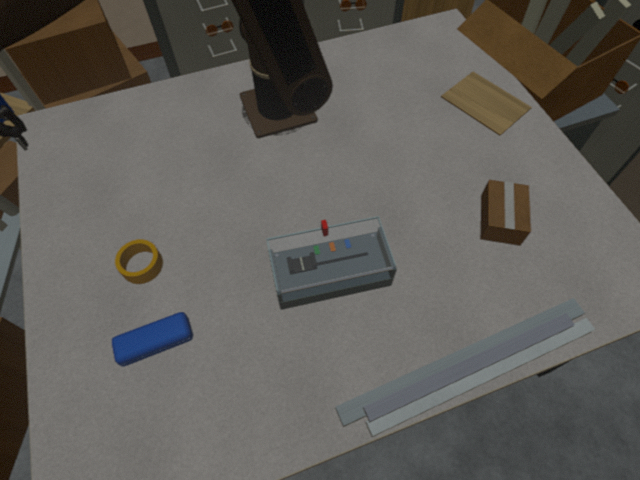

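View pics/top0.png

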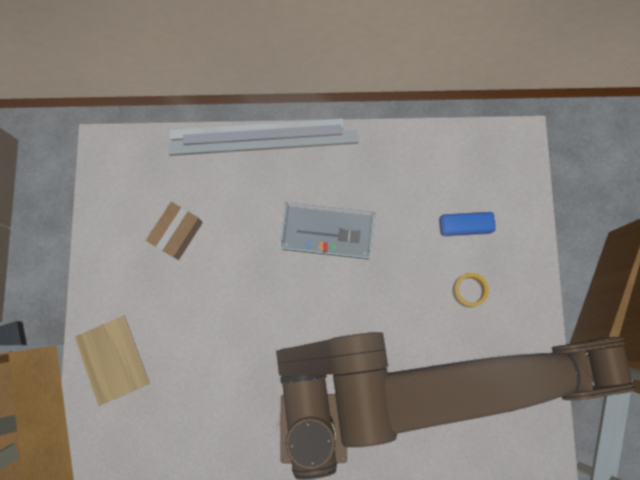

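The scene view shows the housing around (330,262), the red handle at (325,227), and green, orange and blue tabs at (318,250), (332,246) and (347,243). The slide is at (302,263). In the top view the housing is around (328,231), with the handle at (324,247). I'll zoom in and measure.

```bash
python3 - <<'E'
from h import *
for n,(u0,v0,u1,v1),s in [('scene',(260,210,405,310),5),('top',(272,192,388,268),6)]:
    z=np.load(f'pics/{n}0.npz'); im,d=z['im'],z['d']; i=ctrl.camera_info(n)
    cv2.imwrite(f'pics/{n}0z.png',cv2.resize(im[v0:v1,u0:u1,::-1],None,fx=s,fy=s,interpolation=cv2.INTER_CUBIC))
    P=cloud(i,d); hsv=cv2.cvtColor(im,cv2.COLOR_RGB2HSV).astype(int)
    roi=np.zeros(d.shape,bool); roi[v0:v1,u0:u1]=1
    H,S,V=hsv[...,0],hsv[...,1],hsv[...,2]
    for name,m in dict(red=((H<5)|(H>172))&(S>130),orange=(H>5)&(H<18)&(S>90),green=(H>40)&(H<85)&(S>80),blue=(H>100)&(H<130)&(S>100)).items():
        m=m&roi; v,u=np.nonzero(m)
        if len(u): print(n,name,len(u),'px',u.mean().round(1),v.mean().round(1),'P',np.median(P[m],0).round(4),'zmax',P[m][:,2].max().round(3))
    # depth heights
    zz=P[...,2]; 
    for lo,hi in [(.035,.055),(.055,.07),(.07,.088),(.088,.1),(.1,.14)]:
        m=roi&(zz>lo)&(zz<hi); print(n,lo,m.sum(),np.median(P[m],0).round(4) if m.any() else '')
    m=roi&(zz>.03); 
    q=P[m][:,:2].astype(np.float32); print(n,'rect',cv2.minAreaRect(q))
E
```

```text
scene red 63 px 324.2 226.6 P [ 0.5195 -0.0433  0.1292] zmax 0.135
scene orange 42 px 331.8 246.2 P [ 0.5541 -0.0386  0.0953] zmax 0.1
scene green 39 px 316.4 249.5 P [ 0.5503 -0.0741  0.095 ] zmax 0.098
scene blue 39 px 347.3 243.1 P [ 0.5582 -0.0029  0.0956] zmax 0.1
scene 0.035 1137 [ 0.6299 -0.0576  0.0448]
scene 0.055 27 [0.6467 0.0681 0.0624]
scene 0.07 45 [ 0.6231 -0.1773  0.0786]
scene 0.088 6635 [ 0.5732 -0.0526  0.0953]
scene 0.1 112 [ 0.522  -0.0424  0.1263]
scene rect ((0.7660177946090698, -0.07254382967948914), (0.269843727350235, 0.5416977405548096), 82.95063781738281)
top red 21 px 324.7 246.4 P [ 0.5121 -0.0418  0.1312] zmax 0.137
top orange 25 px 321.2 245.2 P [ 0.5226 -0.0301  0.0947] zmax 0.103
top green 9 px 333.3 246.0 P [ 0.5196 -0.065   0.0952] zmax 0.098
top blue 9 px 307.6 244.2 P [0.5254 0.0079 0.0936] zmax 0.102
top 0.035 0 
top 0.055 0 
top 0.07 233 [ 0.5726 -0.0599  0.0866]
top 0.088 3545 [ 0.5664 -0.0513  0.0945]
top 0.1 494 [ 0.564  -0.0421  0.1017]
top rect ((0.4287455081939697, -0.030932992696762085), (0.2704359292984009, 0.4232538342475891), 82.66551208496094)
```

View pics/scene0z.png

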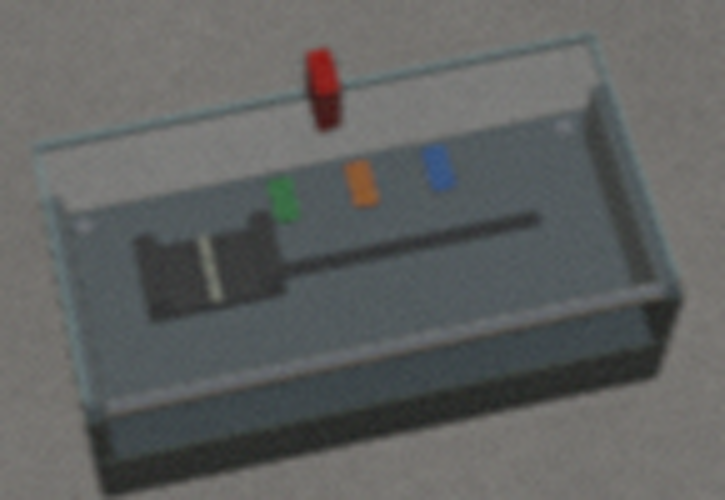

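View pics/top0z.png

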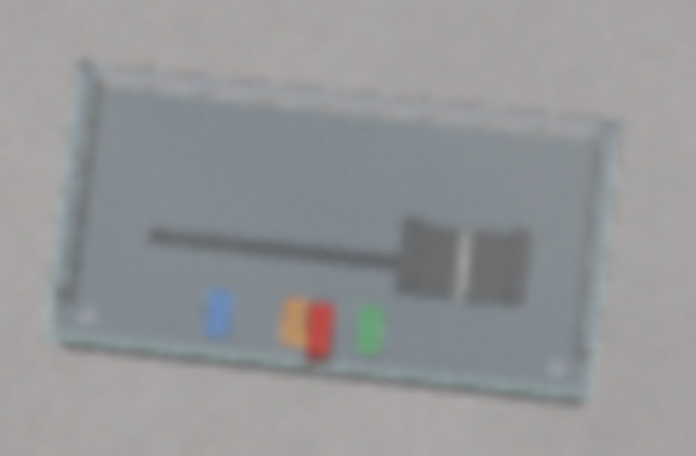

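```bash
cat >> h.py <<'E'
def ray(i,u,v,z):
    Rm=cv2.Rodrigues(np.array(i['rvec'],float))[0]; t=np.array(i['tvec']).ravel()
    c=-Rm.T@t; r=Rm.T@np.array([(u-i['cx'])/i['fx'],(v-i['cy'])/i['fy'],1]); return c+r*(z-c[2])/r[2]
E
python3 - <<'E'
from h import *
for n,(u0,v0,u1,v1) in [('scene',(260,210,405,310)),('top',(272,192,388,268))]:
    z=np.load(f'pics/{n}0.npz'); im,d=z['im'],z['d']; i=ctrl.camera_info(n); P=cloud(i,d)
    roi=np.zeros(d.shape,np.uint8); roi[v0:v1,u0:u1]=1
    m=((roi>0)&(P[...,2]>.086)&(P[...,2]<.104)).astype(np.uint8)
    k,l,st,c=cv2.connectedComponentsWithStats(m); b=1+st[1:,4].argmax(); m=l==b
    q=P[m]; r=cv2.minAreaRect(q[:,:2].astype(np.float32)); print(n,r, 'z',np.median(q[:,2])); print(cv2.boxPoints(r).round(4).tolist())
    hsv=cv2.cvtColor(im,cv2.COLOR_RGB2HSV).astype(int);H,S=hsv[...,0],hsv[...,1]
    for name,mm in dict(orange=(H>5)&(H<18)&(S>90),green=(H>40)&(H<85)&(S>60),blue=(H>100)&(H<130)&(S>90)).items():
        v,u=np.nonzero(mm&(roi>0)); print(name,ray(i,u.mean(),v.mean(),.049).round(4))
    if n=='scene': print('white line',ray(i,302,263,.063))
E
```

```text
scene ((0.5686452388763428, -0.0480242520570755), (0.26961466670036316, 0.14368674159049988), 82.6952133178711) z 0.09533593969219269
[[0.48019999265670776, -0.17260000109672546], [0.6227999925613403, -0.19089999794960022], [0.6570000052452087, 0.07660000026226044], [0.5145000219345093, 0.09480000287294388]]
orange [ 0.5302 -0.0286  0.049 ]
green [ 0.5256 -0.0665  0.049 ]
blue [0.5353 0.0089 0.049 ]
white line [ 0.55470573 -0.11168893  0.063     ]
top ((0.5678433179855347, -0.04883423447608948), (0.2701185345649719, 0.14233912527561188), 82.61579132080078) z 0.09476929204386203
[[0.4799000024795532, -0.1736000031232834], [0.6211000084877014, -0.19189999997615814], [0.6557999849319458, 0.07599999755620956], [0.5145999789237976, 0.09430000185966492]]
orange [ 0.5302 -0.03    0.049 ]
green [ 0.5263 -0.0661  0.049 ]
blue [0.5355 0.0093 0.049 ]
```

```bash
cat >> h.py <<'E'
PSI=-0.128; EX=np.array([np.cos(PSI),np.sin(PSI),0]); EY=np.array([-np.sin(PSI),np.cos(PSI),0]); EZ=np.array([0,0,1.])
O=np.array([.5742,-.049,0])
def W(x,y,z): return O+x*EX+y*EY+z*EZ
RT=np.column_stack([EX,-EY,-EZ])   # tool down, y along track
def Hs(p): p=np.asarray(p)-O; return np.array([p@EX,p@EY,p[2]])
def guardpt(g,r=.122,h=.029):
    return W(.06-r*np.cos(g)+h*np.sin(g),0,.09+r*np.sin(g)+h*np.cos(g))
def go(p,Rt=RT,s=None):
    s=s or ctrl.get_state(); Rc=R.from_quat(s['tcp_rot'])
    return Rc.inv().apply(np.asarray(p)-s['eef_pos']).round(4).tolist(),(Rc.inv()*R.from_matrix(Rt)).as_rotvec().round(3).tolist()
def st():
    s=ctrl.get_state(); print('t',round(s['time'],2),'tcp',s['eef_pos'].round(4),'H',Hs(s['eef_pos']).round(4),'F',s['contact_force'].round(2),'FH',[round(float(s['contact_force']@e),2) for e in (EX,EY,EZ)],'op',round(s['opening'],3),'q',s['qpos'].round(2)); return s
E
python3 - <<'E'
from h import *
st(); g=guardpt(0); print(g)
print(go([g[0],g[1],.21]))
E
```

```text
t 0.1 tcp [ 0.1799 -0.65    0.247 ] H [-0.3144 -0.6464  0.247 ] F [-0.44  0.85  1.01] FH [-0.55, 0.79, 1.01] op 1.0 q [-1.45  0.29  1.58  0.    1.28 -0.15]
[ 0.51270721 -0.04108565  0.119     ]
([0.4831, -0.4981, 0.0383], [-0.002, 0.0, 0.398])
```

Emit:
carry_out([
  {"delta_pos": [0.025,-0.025,0.002],"delta_rot": [0,0,0.04],"claw": 45},
  {"delta_pos": [0.05,-0.05,0.004],"delta_rot": [0,0,0.08],"claw": 45},
  {"delta_pos": [0.075,-0.077,0.006],"delta_rot": [0,0,0.12],"claw": 45},
  {"delta_pos": [0.1,-0.103,0.008],"delta_rot": [0,0,0.16],"claw": 45},
  {"delta_pos": [0.125,-0.13,0.01],"delta_rot": [0,0,0.2],"claw": 45},
  {"delta_pos": [0.15,-0.155,0.012],"delta_rot": [0,0,0.25],"claw": 45},
  {"delta_pos": [0.175,-0.18,0.014],"delta_rot": [0,0,0.3],"claw": 45},
  {"delta_pos": [0.2,-0.206,0.016],"delta_rot": [0,0,0.35],"claw": 45},
], force=25)

```text
time: 0.77
eef_pos: [0.3181, -0.3963, 0.231]
tcp_rot: [0.999, -0.042, -0.0, -0.001]
contact_force: [0.7, 1.2, -0.6]
opening: 0.45
```

```bash
python3 - <<'E'
from h import *
st(); g=guardpt(0)
print(go([g[0],g[1],.21]))
E
```

```text
t 0.77 tcp [ 0.3181 -0.3963  0.231 ] H [-0.2097 -0.3771  0.231 ] F [ 0.72  1.19 -0.57] FH [0.56, 1.27, -0.57] op 0.45 q [-1.09 -0.07  2.    0.    1.22  0.56]
([0.1644, -0.3701, 0.0219], [-0.003, 0.001, 0.045])
```

Emit:
carry_out([
  {"delta_pos": [0.016,-0.036,0.002],"delta_rot": [0,0,0.01],"claw": 45},
  {"delta_pos": [0.032,-0.072,0.004],"delta_rot": [0,0,0.02],"claw": 45},
  {"delta_pos": [0.048,-0.108,0.006],"delta_rot": [0,0,0.03],"claw": 45},
  {"delta_pos": [0.064,-0.144,0.008],"delta_rot": [0,0,0.045],"claw": 45},
  {"delta_pos": [0.08,-0.18,0.01],"delta_rot": [0,0,0.045],"claw": 45},
  {"delta_pos": [0.096,-0.216,0.012],"delta_rot": [0,0,0.045],"claw": 45},
  {"delta_pos": [0.112,-0.252,0.014],"delta_rot": [0,0,0.045],"claw": 45},
  {"delta_pos": [0.128,-0.288,0.016],"delta_rot": [0,0,0.045],"claw": 45},
])

```text
time: 1.43
eef_pos: [0.4698, -0.1178, 0.2154]
tcp_rot: [0.998, -0.064, -0.0, -0.001]
contact_force: [0.2, -0.4, -1.3]
opening: 0.449
```

```bash
python3 - <<'E'
from h import *
st(); g=guardpt(0)
print(go([g[0],g[1],.165]))
E
```

```text
t 1.43 tcp [ 0.4698 -0.1178  0.2154] H [-0.0947 -0.0816  0.2154] F [ 0.2  -0.35 -1.34] FH [0.24, -0.32, -1.34] op 0.449 q [-0.46 -0.11  2.07  0.    1.19  1.24]
([0.0328, -0.0815, 0.0506], [-0.003, 0.001, -0.0])
```

Emit:
carry_out([
  {"delta_pos": [0.011,-0.027,0.01],"delta_rot": [0,0,0],"claw": 45},
  {"delta_pos": [0.022,-0.054,0.02],"delta_rot": [0,0,0],"claw": 45},
  {"delta_pos": [0.033,-0.0815,0.035],"delta_rot": [0,0,0],"claw": 45},
  {"delta_pos": [0.033,-0.0815,0.05],"delta_rot": [0,0,0],"claw": 45},
  {"delta_pos": [0.033,-0.0815,0.05],"delta_rot": [0,0,0],"claw": 45},
])

```text
time: 1.85
eef_pos: [0.5109, -0.039, 0.1617]
tcp_rot: [0.998, -0.062, -0.004, -0.002]
contact_force: [-1.2, -0.2, -0.3]
opening: 0.448
```

```bash
python3 - <<'E'
from h import *
st(); g=guardpt(0)
im,d,i=cam('scene'); cv2.imwrite('pics/s1.png',cv2.resize(im[150:310,250:410,::-1],None,fx=3.7,fy=3.7,interpolation=cv2.INTER_CUBIC))
print(go([g[0],g[1],.117]))
E
```

```text
t 1.85 tcp [ 0.5109 -0.039   0.1617] H [-0.064   0.0019  0.1617] F [-1.25 -0.16 -0.25] FH [-1.22, -0.32, -0.25] op 0.448 q [-0.28  0.02  2.04  0.    1.09  1.42]
([0.0017, 0.0011, 0.0463], [-0.003, 0.006, 0.002])
```

View pics/s1.png

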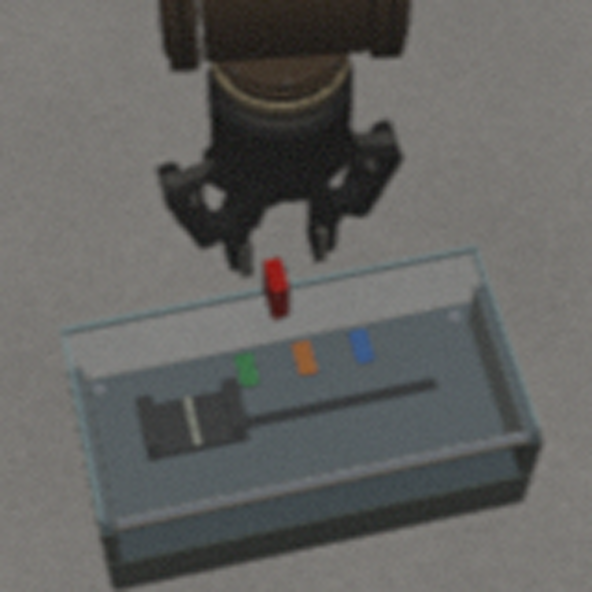

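The red handle at about (277,287) in this crop lies between the open fingers at (240,265) and (320,255). I'll descend and close on it.

Emit:
carry_out([
  {"delta_pos": [0.0015,0.001,0.015],"delta_rot": [0,0.005,0],"claw": 45},
  {"delta_pos": [0.0015,0.001,0.03],"delta_rot": [0,0.005,0],"claw": 45},
  {"delta_pos": [0.0015,0.001,0.043],"delta_rot": [0,0.005,0],"claw": 45},
  {"delta_pos": [0.0015,0.001,0.043],"delta_rot": [0,0.005,0],"claw": 25},
  {"delta_pos": [0.0015,0.001,0.043],"delta_rot": [0,0.005,0],"claw": 10},
  {"delta_pos": [0.0015,0.001,0.043],"delta_rot": [0,0.005,0],"claw": 5},
  {"delta_pos": [0.0015,0.001,0.043],"delta_rot": [0,0.005,0],"claw": 5},
], force=25)

```text
time: 2.48
eef_pos: [0.5126, -0.0416, 0.1212]
tcp_rot: [0.998, -0.063, -0.0, -0.001]
contact_force: [-0.7, -0.3, -0.7]
opening: 0.14
```

```bash
python3 - <<'E'
from h import *
s=st()
# base = tcp-vs-grasp offsets ; arc deltas in tool frame relative to g=0
p0=guardpt(0)
for g in np.arange(0,1.95,.1):
    print(round(g,2), (RT.T@(guardpt(g)-p0)).round(4))
E
```

```text
t 2.48 tcp [ 0.5126 -0.0416  0.1212] H [-0.062  -0.0005  0.1212] F [-0.75 -0.25 -0.74] FH [-0.71, -0.34, -0.74] op 0.14 q [-0.28  0.08  2.07  0.    1.    1.42]
0.0 [0. 0. 0.]
0.1 [ 0.0035 -0.     -0.012 ]
0.2 [ 0.0082 -0.     -0.0237]
0.3 [ 0.014  -0.     -0.0348]
0.4 [ 0.0209 -0.     -0.0452]
0.5 [ 0.0288 -0.     -0.0549]
0.6 [ 0.0377 -0.     -0.0638]
0.7 [ 0.0474 -0.     -0.0718]
0.8 [ 0.0578 -0.     -0.0787]
0.9 [ 0.0689 -0.     -0.0846]
1.0 [ 0.0805 -0.     -0.0893]
1.1 [ 0.0925 -0.     -0.0929]
1.2 [ 0.1048 -0.     -0.0952]
1.3 [ 0.1173  0.     -0.0963]
1.4 [ 0.1298 -0.     -0.0962]
1.5 [ 0.1423 -0.     -0.0947]
1.6 [ 0.1545 -0.     -0.0921]
1.7 [ 0.1665 -0.     -0.0882]
1.8 [ 0.178  -0.     -0.0832]
1.9 [ 0.1889  0.     -0.0771]
```

```bash
python3 - <<'E'
from h import *
f=lambda g: guardpt(g,.122,.0315)
for g in np.arange(0,1.95,.1):
    print(round(g,2), (RT.T@(f(g)-f(0))).round(4))
E
```

```text
0.0 [0. 0. 0.]
0.1 [ 0.0038  0.     -0.012 ]
0.2 [ 0.0087 -0.     -0.0236]
0.3 [ 0.0148 -0.     -0.0346]
0.4 [ 0.0219 -0.     -0.045 ]
0.5 [ 0.03   -0.     -0.0546]
0.6 [ 0.0391 -0.     -0.0634]
0.7 [ 0.049  -0.     -0.0712]
0.8 [ 0.0596 -0.     -0.078 ]
0.9 [ 0.0708 -0.     -0.0836]
1.0 [ 0.0826 -0.     -0.0882]
1.1 [ 0.0947 -0.     -0.0915]
1.2 [ 0.1072 -0.     -0.0936]
1.3 [ 0.1197 -0.     -0.0945]
1.4 [ 0.1323 -0.     -0.0941]
1.5 [ 0.1448 -0.     -0.0924]
1.6 [ 0.157  -0.     -0.0895]
1.7 [ 0.169  -0.     -0.0854]
1.8 [ 0.1804 -0.     -0.0802]
1.9 [ 0.1912 -0.     -0.0738]
```

Emit:
carry_out([
  {"delta_pos": [0.0035,0,-0.012],"delta_rot": [0,0,0],"claw": 5},
  {"delta_pos": [0.0085,0,-0.024],"delta_rot": [0,0,0],"claw": 5},
  {"delta_pos": [0.0145,0,-0.035],"delta_rot": [0,0,0],"claw": 5},
  {"delta_pos": [0.0215,0,-0.0455],"delta_rot": [0,0,0],"claw": 5},
])

```text
time: 2.82
eef_pos: [0.5341, -0.0444, 0.1675]
tcp_rot: [0.998, -0.063, -0.001, -0.001]
contact_force: [2.5, 1.1, -8.4]
opening: 0.131
```

```bash
python3 - <<'E'
from h import *
s=st()
p=s['eef_pos']; H=Hs(p); x=H[0]-.06; z=H[2]-.09
print('r',np.hypot(x,z),'g',np.pi-np.arctan2(z,x)-np.arctan2(.0312,.122))
im,d,i=cam('scene'); cv2.imwrite('pics/s2.png',cv2.resize(im[110:310,230:430,::-1],None,fx=3,fy=3,interpolation=cv2.INTER_CUBIC))
E
```

```text
t 2.82 tcp [ 0.5341 -0.0444  0.1675] H [-0.0403 -0.0005  0.1675] F [ 2.49  1.06 -8.45] FH [2.33, 1.37, -8.45] op 0.131 q [-0.27  0.06  1.99  0.    1.09  1.42]
r 0.1267443374082945 g 0.40706408165587793
```

View pics/s2.png

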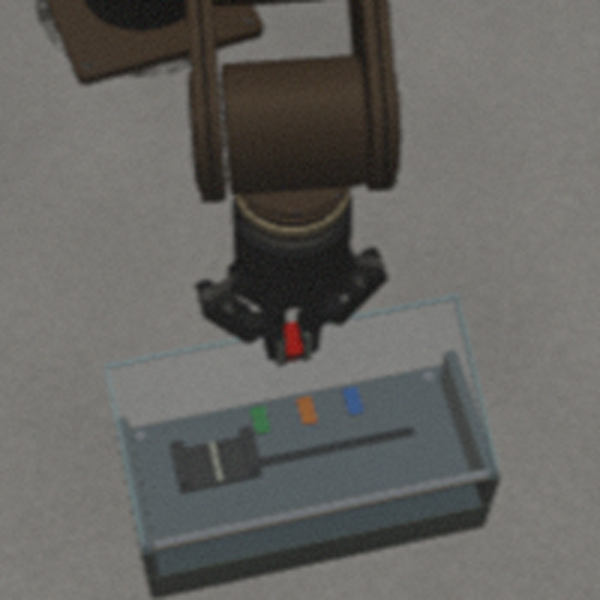

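The guard is rising: its front edge now runs from (105,367) to (458,297), with the handle held at (293,340). I'll carry on along the arc.

Emit:
carry_out([
  {"delta_pos": [0.008,0,-0.0095],"delta_rot": [0,0,0],"claw": 5},
  {"delta_pos": [0.017,0,-0.018],"delta_rot": [0,0,0],"claw": 5},
  {"delta_pos": [0.027,0,-0.026],"delta_rot": [0,0,0],"claw": 5},
  {"delta_pos": [0.0375,0,-0.033],"delta_rot": [0,0,0],"claw": 5},
  {"delta_pos": [0.049,0,-0.0385],"delta_rot": [0,0,0],"claw": 5},
  {"delta_pos": [0.0605,0,-0.043],"delta_rot": [0,0,0],"claw": 5},
  {"delta_pos": [0.0725,0,-0.0465],"delta_rot": [0,0,0],"claw": 5},
  {"delta_pos": [0.085,0,-0.0485],"delta_rot": [0,0,0],"claw": 5},
])

```text
time: 3.53
eef_pos: [0.6195, -0.0553, 0.2184]
tcp_rot: [0.998, -0.063, -0.002, -0.002]
contact_force: [-3.4, 0.4, -6.1]
opening: 0.133
```

```bash
python3 - <<'E'
from h import *
s=st()
p=s['eef_pos']; H=Hs(p); x=H[0]-.06; z=H[2]-.09
g=np.pi-np.arctan2(z,x)-np.arctan2(.0312,.122);print('r',np.hypot(x,z),'g',g)
f=lambda g: guardpt(g,.122,.0315)
for a in np.arange(1.2,1.95,.1): print(round(a,2),(RT.T@(f(a)-p)).round(4))
im,d,i=cam('scene'); cv2.imwrite('pics/s3.png',cv2.resize(im[110:310,230:430,::-1],None,fx=3,fy=3,interpolation=cv2.INTER_CUBIC))
E
```

```text
t 3.53 tcp [ 0.6195 -0.0553  0.2184] H [ 0.0457 -0.0004  0.2184] F [-3.39  0.45 -6.1 ] FH [-3.42, 0.01, -6.1] op 0.133 q [-0.25  0.2   1.74  0.    1.21  1.44]
r 0.1291544376019211 g 1.2095301954152367
1.2 [-0.0006 -0.0004  0.0032]
1.3 [ 0.012  -0.0004  0.0024]
1.4 [ 0.0246 -0.0004  0.0028]
1.5 [ 0.0371 -0.0004  0.0044]
1.6 [ 0.0493 -0.0004  0.0073]
1.7 [ 0.0612 -0.0004  0.0114]
1.8 [ 0.0727 -0.0004  0.0167]
1.9 [ 0.0835 -0.0004  0.0231]
```

View pics/s3.png

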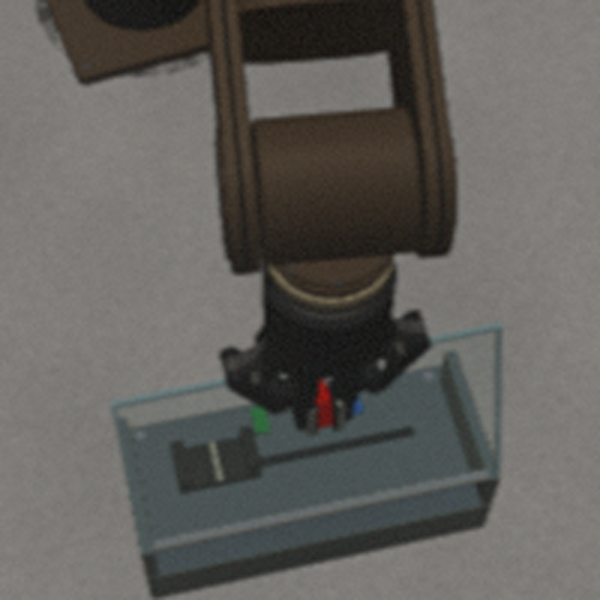

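The guard is near 1.2 rad and the handle is still held at (325,405). I'll continue to about 1.8 rad.

Emit:
carry_out([
  {"delta_pos": [0.012,0,0.001],"delta_rot": [0,0,0],"claw": 5},
  {"delta_pos": [0.0245,0,0.002],"delta_rot": [0,0,0],"claw": 5},
  {"delta_pos": [0.037,0,0.004],"delta_rot": [0,0,0],"claw": 5},
  {"delta_pos": [0.0495,0,0.007],"delta_rot": [0,0,0],"claw": 5},
  {"delta_pos": [0.0615,0,0.011],"delta_rot": [0,0,0],"claw": 5},
  {"delta_pos": [0.073,0,0.016],"delta_rot": [0,0,0],"claw": 5},
  {"delta_pos": [0.078,0,0.019],"delta_rot": [0,0,0],"claw": 5},
  {"delta_pos": [0.078,0,0.019],"delta_rot": [0,0,0],"claw": 5},
])

```text
time: 4.25
eef_pos: [0.7004, -0.0656, 0.2013]
tcp_rot: [0.998, -0.063, 0.002, -0.002]
contact_force: [0.8, 0.2, 3.0]
opening: 0.132
```

```bash
python3 - <<'E'
from h import *
s=st()
p=s['eef_pos']; H=Hs(p); x=H[0]-.06; z=H[2]-.09
g=np.pi-np.arctan2(z,x)-np.arctan2(.0312,.122);print('r',np.hypot(x,z),'g',g)
im,d,i=cam('scene'); cv2.imwrite('pics/s4.png',cv2.resize(im[110:310,230:430,::-1],None,fx=3,fy=3,interpolation=cv2.INTER_CUBIC))
E
```

```text
t 4.25 tcp [ 0.7004 -0.0656  0.2013] H [ 0.1273 -0.0003  0.2013] F [0.84 0.22 2.98] FH [0.81, 0.32, 2.98] op 0.132 q [-0.24  0.38  1.54  0.    1.21  1.46]
r 0.13005204887840585 g 1.8644006952419472
```

View pics/s4.png

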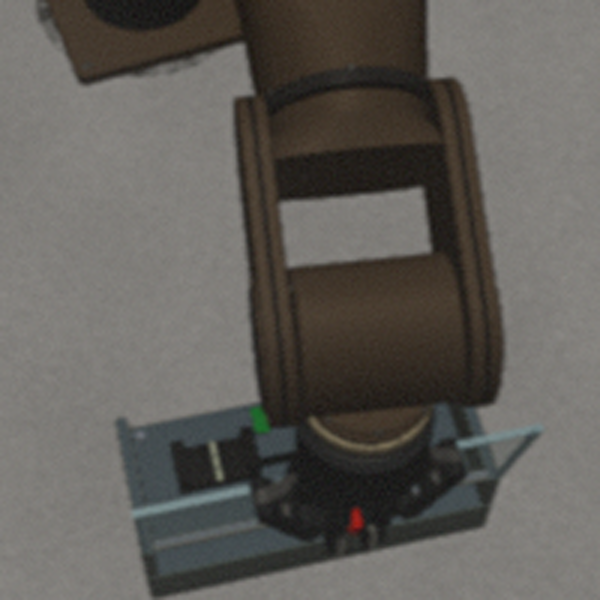

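The guard leans back at about 1.85 rad, its edge running from (133,513) to (540,430). I'll release, rise, and move over the slide.

Emit:
carry_out([
  {"delta_pos": [0,0,0],"delta_rot": [0,0,0],"claw": 40},
  {"delta_pos": [0,0,0],"delta_rot": [0,0,0],"claw": 40},
  {"delta_pos": [0,0,-0.02],"delta_rot": [0,0,0],"claw": 40},
  {"delta_pos": [0,0,-0.05],"delta_rot": [0,0,0],"claw": 40},
  {"delta_pos": [0,0,-0.085],"delta_rot": [0,0,0],"claw": 20},
  {"delta_pos": [-0.03,0.01,-0.085],"delta_rot": [0,0,0],"claw": 0},
  {"delta_pos": [-0.065,0.028,-0.085],"delta_rot": [0,0,0],"claw": 0},
  {"delta_pos": [-0.1,0.046,-0.08],"delta_rot": [0,0,0],"claw": 0},
])

```text
time: 4.97
eef_pos: [0.5944, -0.0989, 0.2832]
tcp_rot: [0.998, -0.063, 0.005, -0.001]
contact_force: [0.1, -0.5, 0.8]
opening: -0.002
```

```bash
python3 - <<'E'
from h import *
s=st()
im,d,i=cam('scene'); cv2.imwrite('pics/s5.png',cv2.resize(im[110:310,230:430,::-1],None,fx=3,fy=3,interpolation=cv2.INTER_CUBIC))
cv2.imwrite('pics/s5z.png',cv2.resize(im[230:320,260:420,::-1],None,fx=5,fy=5,interpolation=cv2.INTER_CUBIC))
P=cloud(i,d); np.savez('pics/s5.npz',im=im,d=d)
Q=(P-O)@np.column_stack([EX,EY,EZ])
m=(abs(Q[...,0]-.10)<.04)&(abs(Q[...,1])<.15)&(Q[...,2]>.1)&(Q[...,2]<.26); print(m.sum())
# slide heights: dark px near track
m=(abs(Q[...,0]+.01)<.03)&(Q[...,1]>-.125)&(Q[...,1]<.1)&(Q[...,2]>.053)&(Q[...,2]<.09)
q=Q[m]; print(len(q),np.percentile(q,[2,50,98],axis=0).round(4))
print(go(W(-.01,-.065,.13)))
E
```

```text
t 4.97 tcp [ 0.5944 -0.0989  0.2832] H [ 0.0264 -0.047   0.2832] F [ 0.09 -0.49  0.77] FH [0.15, -0.48, 0.77] op -0.002 q [-0.33  0.1   1.73  0.    1.3   1.36]
2016
453 [[-0.0264 -0.0966  0.058 ]
 [-0.0068 -0.0652  0.0644]
 [ 0.0091 -0.0341  0.0807]]
([-0.0272, 0.0166, 0.1476], [-0.002, 0.006, 0.001])
```

View pics/s5z.png

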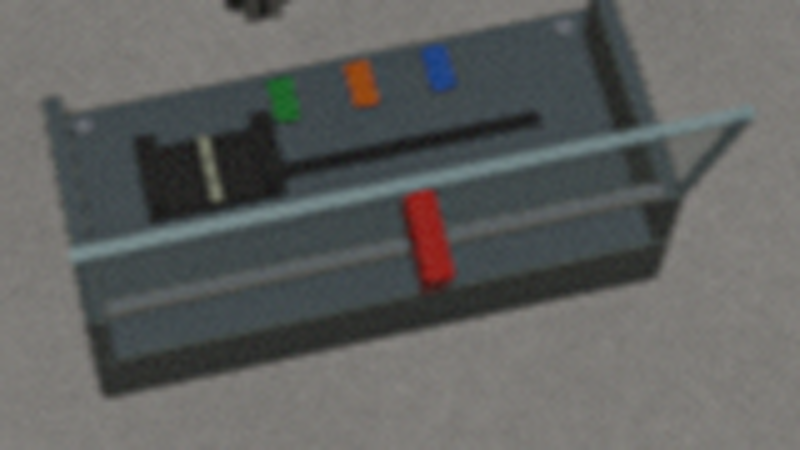

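The guard stays open, with the handle at (430,240). The slide is at (210,168) and the tabs at (285,98), (362,83) and (438,68) in the crop, all now unobstructed. I'll refine the y values.

```bash
cat >> h.py <<'E'
def tabs(im,d,i):
    Q=(cloud(i,d)-O)@np.column_stack([EX,EY,EZ])
    hsv=cv2.cvtColor(im,cv2.COLOR_RGB2HSV).astype(int);H,S,V=[hsv[...,k] for k in range(3)]
    roi=(abs(Q[...,0]+.045)<.02)&(abs(Q[...,1])<.1)&(Q[...,2]<.06)&(Q[...,2]>.035)
    for name,mm in dict(green=(H>40)&(H<85)&(S>60),orange=(H>5)&(H<18)&(S>90),blue=(H>100)&(H<130)&(S>110)).items():
        m=mm&roi
        if m.any(): print(name,m.sum(),np.median(Q[m],0).round(4),((Q[m].min(0)+Q[m].max(0))/2).round(4))
    roi=(abs(Q[...,0]+.012)<.025)&(abs(Q[...,1])<.115)&(Q[...,2]>.053)&(Q[...,2]<.09)
    v,u=np.nonzero(roi)
    q=Q[roi]; print('slide',len(q),np.percentile(q,[2,50,98],axis=0).round(4).tolist(),'mid',np.percentile(q[:,1],[2,98]).mean())
    w=roi&(V>110)&(S<60); 
    if w.any(): print('white',w.sum(),np.median(Q[w],0).round(4))
    return Q
E
python3 - <<'E'
from h import *
z=np.load('pics/s5.npz'); i=ctrl.camera_info('scene'); Q=tabs(z['im'],z['d'],i)
E
```

```text
green 57 [-0.0451 -0.0236  0.049 ] [-0.0471 -0.023   0.0477]
orange 53 [-0.045   0.0144  0.0489] [-0.0461  0.015   0.0483]
blue 48 [-0.0461  0.0527  0.0491] [-0.0468  0.0529  0.048 ]
slide 449 [[-0.0263, -0.0963, 0.058], [-0.0068, -0.0647, 0.0644], [0.0091, -0.0341, 0.0799]] mid -0.06516490132246155
white 7 [-0.0102 -0.0652  0.0631]
```

Emit:
carry_out([
  {"delta_pos": [-0.014,0.008,0.03],"delta_rot": [0,0.006,0],"claw": 0},
  {"delta_pos": [-0.027,0.0165,0.06],"delta_rot": [0,0.006,0],"claw": 0},
  {"delta_pos": [-0.027,0.0165,0.095],"delta_rot": [0,0.006,0],"claw": 0},
  {"delta_pos": [-0.027,0.0165,0.13],"delta_rot": [0,0.006,0],"claw": 0},
  {"delta_pos": [-0.027,0.0165,0.162],"delta_rot": [0,0.006,0],"claw": 0},
  {"delta_pos": [-0.027,0.0165,0.175],"delta_rot": [0,0.006,0],"claw": 0},
  {"delta_pos": [-0.027,0.0165,0.175],"delta_rot": [0,0.006,0],"claw": 0},
])

```text
time: 5.6
eef_pos: [0.5532, -0.1112, 0.0988]
tcp_rot: [0.998, -0.064, -0.004, -0.002]
contact_force: [-0.6, 0.2, -0.4]
opening: 0.003
```

```bash
python3 - <<'E'
from h import *
s=st()
im,d,i=cam('scene'); tabs(im,d,i)
cv2.imwrite('pics/s6z.png',cv2.resize(im[200:320,260:420,::-1],None,fx=5,fy=5,interpolation=cv2.INTER_CUBIC))
E
```

```text
t 5.6 tcp [ 0.5532 -0.1112  0.0988] H [-0.0129 -0.0643  0.0988] F [-0.61  0.19 -0.4 ] FH [-0.63, 0.11, -0.4] op 0.003 q [-0.38  0.22  1.95  0.    0.98  1.32]
green 25 [-0.0381 -0.0222  0.0487] [-0.0398 -0.0229  0.0484]
orange 53 [-0.0455  0.0149  0.0486] [-0.0475  0.0147  0.0477]
blue 49 [-0.0461  0.0523  0.0489] [-0.047   0.0531  0.0495]
slide 399 [[-0.0255, -0.0964, 0.0588], [-0.0042, -0.0664, 0.0646], [0.0088, -0.0342, 0.0821]] mid -0.06528949300682706
white 2 [ 0.0011 -0.0649  0.0642]
```

View pics/s6z.png

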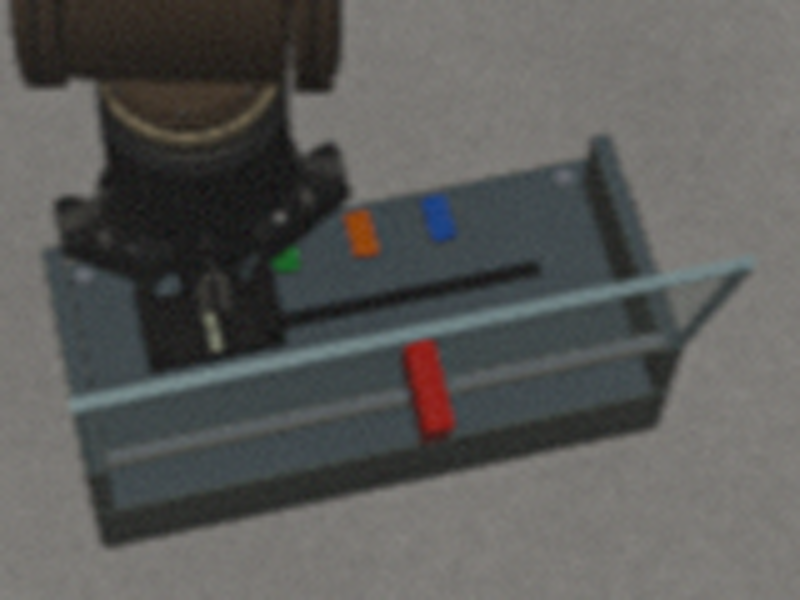

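```bash
python3 - <<'E'
from h import *
s=st()
im,d,i=cam('scene'); Q=(cloud(i,d)-O)@np.column_stack([EX,EY,EZ])
m=(abs(Q[...,0]+.01)<.06)&(Q[...,1]<-.095)&(Q[...,1]>-.2)&(Q[...,2]>.1)&(Q[...,2]<.3)
q=Q[m]; print(len(q))
for z in np.arange(.1,.3,.01):
    k=q[(q[:,2]>=z)&(q[:,2]<z+.01)]
    if len(k): print(round(z,2),len(k),k[:,1].min().round(4),k[:,0].min().round(3),k[:,0].max().round(3))
# finger tip widths
m=(abs(Q[...,0]+.01)<.03)&(abs(Q[...,1]+.065)<.06)&(Q[...,2]>.078)&(Q[...,2]<.12)
q=Q[m]
for z in np.arange(.078,.12,.006):
    k=q[(q[:,2]>=z)&(q[:,2]<z+.006)]
    if len(k): print('tip',round(z,3),len(k),k[:,1].min().round(4),k[:,1].max().round(4),k[:,0].max().round(3))
E
```

```text
t 5.65 tcp [ 0.5552 -0.1118  0.1016] H [-0.0109 -0.0647  0.1016] F [-0.22  0.13 -0.18] FH [-0.24, 0.1, -0.18] op 0.001 q [-0.38  0.22  1.95  0.    0.98  1.32]
331
0.13 3 -0.0972 -0.017 0.002
0.14 11 -0.107 -0.017 0.004
0.15 37 -0.1149 -0.016 0.005
0.16 24 -0.1243 -0.007 0.003
0.17 80 -0.1255 -0.022 0.003
0.18 44 -0.1207 -0.019 0.003
0.19 25 -0.1065 -0.018 0.003
0.2 12 -0.1043 -0.013 0.002
0.21 7 -0.1018 -0.008 0.01
0.22 8 -0.1017 -0.006 0.01
0.23 13 -0.1019 -0.009 0.011
0.24 17 -0.1017 -0.015 0.011
0.25 25 -0.1006 -0.021 0.012
0.26 2 -0.0997 -0.007 0.002
0.27 13 -0.0994 -0.008 0.007
0.28 5 -0.0979 -0.001 0.003
0.29 5 -0.0978 0.005 0.01
tip 0.078 32 -0.0965 -0.0344 0.009
tip 0.084 5 -0.1247 -0.0593 0.011
tip 0.09 10 -0.1246 -0.0537 0.001
tip 0.096 16 -0.0773 -0.0513 0.002
tip 0.102 15 -0.0774 -0.0512 0.002
tip 0.108 20 -0.0756 -0.0509 0.002
tip 0.114 8 -0.0776 -0.0582 0.002
```

Emit:
carry_out([
  {"delta_pos": [0,0.0005,0.01],"delta_rot": [0,0,0],"claw": 0},
  {"delta_pos": [0,0.0005,0.018],"delta_rot": [0,0,0],"claw": 0},
  {"delta_pos": [0,0.0005,0.021],"delta_rot": [0,0,0],"claw": 0},
  {"delta_pos": [0,0.0005,0.024],"delta_rot": [0,0,0],"claw": 0},
  {"delta_pos": [0,0.0005,0.024],"delta_rot": [0,0,0],"claw": 0},
])

```text
time: 6.12
eef_pos: [0.5569, -0.1129, 0.0799]
tcp_rot: [0.998, -0.064, 0.001, -0.001]
contact_force: [-0.8, 1.2, 3.4]
opening: 0.003
```

```bash
python3 - <<'E'
from h import *
s=st()
E
```

```text
t 6.12 tcp [ 0.5569 -0.1129  0.0799] H [-0.009  -0.0656  0.0799] F [-0.84  1.16  3.41] FH [-0.98, 1.05, 3.41] op 0.003 q [-0.38  0.25  1.95  0.    0.93  1.32]
```

Emit:
carry_out([
  {"delta_pos": [0,0,0.003],"delta_rot": [0,0,0],"claw": 0},
  {"delta_pos": [0,0,0.006],"delta_rot": [0,0,0],"claw": 0},
  {"delta_pos": [0,0,0.006],"delta_rot": [0,0,0],"claw": 0},
  {"delta_pos": [0,0,0.006],"delta_rot": [0,0,0],"claw": 0},
])

```text
time: 6.45
eef_pos: [0.5572, -0.113, 0.0753]
tcp_rot: [0.998, -0.064, 0.0, -0.001]
contact_force: [-4.3, 0.9, 8.2]
opening: -0.001
```

```bash
python3 - <<'E'
from h import *
s=st()
E
```

```text
t 6.45 tcp [ 0.5572 -0.113   0.0753] H [-0.0087 -0.0656  0.0753] F [-4.28  0.94  8.24] FH [-4.37, 0.38, 8.24] op -0.001 q [-0.38  0.26  1.96  0.    0.93  1.32]
```

Emit:
carry_out([
  {"delta_pos": [0,0,0.0025],"delta_rot": [0,0,0],"claw": 0},
  {"delta_pos": [-0.001,0,0.004],"delta_rot": [0,0,0],"claw": 0},
  {"delta_pos": [-0.001,0,0.004],"delta_rot": [0,0,0],"claw": 0},
])

```text
time: 6.7
eef_pos: [0.5571, -0.1131, 0.0733]
tcp_rot: [0.998, -0.063, 0.001, -0.0]
contact_force: [-2.5, 1.8, 10.3]
opening: -0.0
```

```bash
python3 - <<'E'
from h import *
s=st()
E
```

```text
t 6.7 tcp [ 0.5571 -0.1131  0.0733] H [-0.0088 -0.0657  0.0733] F [-2.46  1.78 10.34] FH [-2.67, 1.46, 10.34] op -0.0 q [-0.38  0.26  1.96  0.    0.92  1.32]
```

Emit:
carry_out([
  {"delta_pos": [0,-0.002,0.003],"delta_rot": [0,0,0],"claw": 0},
  {"delta_pos": [-0.001,-0.005,0.003],"delta_rot": [0,0,0],"claw": 0},
  {"delta_pos": [-0.001,-0.008,0.003],"delta_rot": [0,0,0],"claw": 0},
  {"delta_pos": [-0.001,-0.011,0.003],"delta_rot": [0,0,0],"claw": 0},
])

```text
time: 7.03
eef_pos: [0.5584, -0.1028, 0.0728]
tcp_rot: [0.998, -0.063, 0.002, 0.001]
contact_force: [-3.7, -0.6, 11.0]
opening: 0.002
```

```bash
python3 - <<'E'
from h import *
s=st()
im,d,i=cam('scene'); tabs(im,d,i)
E
```

```text
t 7.03 tcp [ 0.5584 -0.1028  0.0728] H [-0.0088 -0.0554  0.0728] F [-3.65 -0.64 10.99] FH [-3.54, -1.1, 10.99] op 0.002 q [-0.36  0.26  1.96  0.    0.92  1.34]
orange 20 [-0.0373  0.0148  0.0492] [-0.0385  0.0146  0.0487]
blue 48 [-0.0455  0.0525  0.0495] [-0.0474  0.0525  0.0487]
slide 300 [[-0.0183, -0.0861, 0.0536], [0.0011, -0.0557, 0.0628], [0.009, -0.0245, 0.0855]] mid -0.055294745467609
```

The slide rides along with the finger, its middle now at y = -55.3 mm and pressed about 7 mm. Continuing.

Emit:
carry_out([
  {"delta_pos": [0,-0.003,0.0025],"delta_rot": [0,0,0],"claw": 0},
  {"delta_pos": [0,-0.006,0.0025],"delta_rot": [0,0,0],"claw": 0},
  {"delta_pos": [0,-0.009,0.0025],"delta_rot": [0,0,0],"claw": 0},
  {"delta_pos": [0,-0.012,0.0025],"delta_rot": [0,0,0],"claw": 0},
  {"delta_pos": [0,-0.015,0.0025],"delta_rot": [0,0,0],"claw": 0},
  {"delta_pos": [0,-0.0165,0.0025],"delta_rot": [0,0,0],"claw": 0},
])

```text
time: 7.58
eef_pos: [0.5606, -0.0862, 0.0724]
tcp_rot: [0.998, -0.063, 0.001, 0.001]
contact_force: [-5.9, 0.1, 11.6]
opening: 0.001
```

```bash
python3 - <<'E'
from h import *
s=st()
im,d,i=cam('scene'); tabs(im,d,i)
cv2.imwrite('pics/s7z.png',cv2.resize(im[200:320,260:420,::-1],None,fx=5,fy=5,interpolation=cv2.INTER_CUBIC))
E
```

```text
t 7.58 tcp [ 0.5606 -0.0862  0.0724] H [-0.0087 -0.0387  0.0724] F [-5.93  0.09 11.55] FH [-5.89, -0.66, 11.55] op 0.001 q [-0.33  0.26  1.96 -0.    0.92  1.37]
blue 49 [-0.0453  0.052   0.0494] [-0.0454  0.0526  0.0474]
slide 292 [[-0.0176, -0.0696, 0.0534], [0.0011, -0.0399, 0.063], [0.0086, -0.0079, 0.085]] mid -0.0387678880192896
```

View pics/s7z.png

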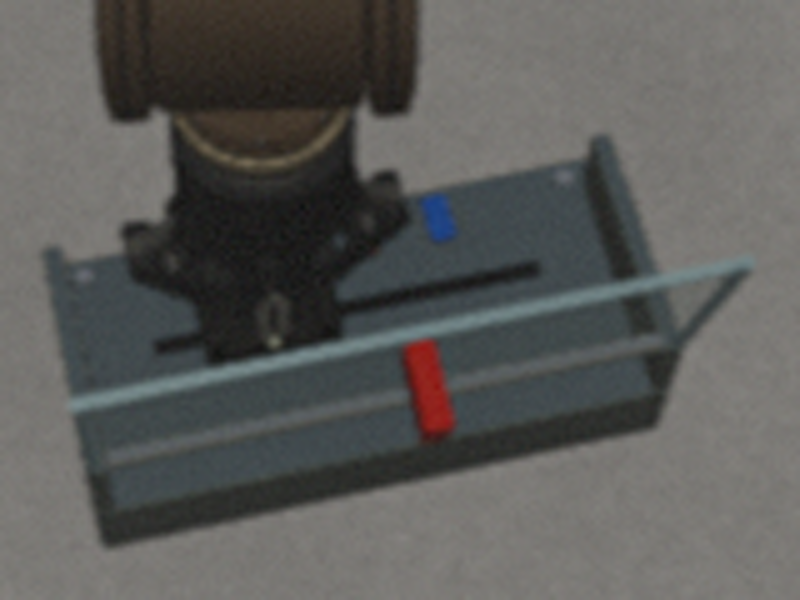

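The slide's middle is at about y = -38.7 mm, around fader 36 mm, which should be on a land short of the green notch. I'll ease up off the floor and then push the far ridge gently to feel for the notch.

Emit:
carry_out([
  {"delta_pos": [0,0,-0.004],"delta_rot": [0,0,0],"claw": 0},
  {"delta_pos": [0,0,-0.009],"delta_rot": [0,0,0],"claw": 0},
  {"delta_pos": [-0.001,0,-0.0102],"delta_rot": [0,0,0],"claw": 0},
  {"delta_pos": [-0.001,0,-0.0102],"delta_rot": [0,0,0],"claw": 0},
])

```text
time: 7.97
eef_pos: [0.5597, -0.0859, 0.0828]
tcp_rot: [0.998, -0.063, 0.002, 0.001]
contact_force: [0.0, -0.2, -0.4]
opening: 0.002
```

```bash
python3 - <<'E'
from h import *
s=st()
im,d,i=cam('scene'); tabs(im,d,i)
E
```

```text
t 7.97 tcp [ 0.5597 -0.0859  0.0828] H [-0.0097 -0.0385  0.0828] F [ 0.01 -0.25 -0.35] FH [0.05, -0.24, -0.35] op 0.002 q [-0.33  0.24  1.96 -0.    0.93  1.37]
orange 10 [-0.036   0.0163  0.0489] [-0.0362  0.0163  0.0488]
blue 50 [-0.0458  0.0521  0.0493] [-0.0469  0.053   0.0483]
slide 350 [[-0.0244, -0.0697, 0.0547], [-0.0009, -0.0405, 0.0612], [0.0089, -0.0076, 0.0846]] mid -0.038637893647755515
```

```bash
cat >> h.py <<'E'
def slide(im,d,i):
    Q=(cloud(i,d)-O)@np.column_stack([EX,EY,EZ])
    roi=(abs(Q[...,0]+.012)<.025)&(abs(Q[...,1])<.115)&(Q[...,2]>.053)&(Q[...,2]<.082)
    lo,hi=np.percentile(Q[roi][:,1],[2,98]); o=[]
    for c in (lo+.005,hi-.005):
        m=roi&(abs(Q[...,1]-c)<.004)&(Q[...,0]<.012)&(Q[...,2]>.066); o.append(np.median(Q[m][:,2]).round(4) if m.sum()>3 else None)
    m=roi&(abs(Q[...,1]-(lo+hi)/2)<.018)&(Q[...,2]<.068); 
    print('slide lo/hi',lo.round(4),hi.round(4),'mid',((lo+hi)/2).round(4),'ridge z',o,'floor z',np.median(Q[m][:,2]).round(4) if m.any() else None)
E
python3 - <<'E'
from h import *
z=np.load('pics/s5.npz'); i=ctrl.camera_info('scene'); slide(z['im'],z['d'],i)
im,d,i=cam('scene'); slide(im,d,i)
E
```

```text
slide lo/hi -0.0963 -0.0341 mid -0.0652 ridge z [np.float64(0.077), np.float64(0.0771)] floor z 0.0633
slide lo/hi -0.0697 -0.0076 mid -0.0386 ridge z [np.float64(0.0725), np.float64(0.0722)] floor z 0.0585
```

Emit:
carry_out([
  {"delta_pos": [0,-0.003,0],"delta_rot": [0,0,0],"claw": 0},
  {"delta_pos": [0,-0.005,0],"delta_rot": [0,0,0],"claw": 0},
  {"delta_pos": [0,-0.007,0],"delta_rot": [0,0,0],"claw": 0},
  {"delta_pos": [0,-0.008,0],"delta_rot": [0,0,0],"claw": 0},
  {"delta_pos": [0,-0.008,0],"delta_rot": [0,0,0],"claw": 0},
])

```text
time: 8.48
eef_pos: [0.5602, -0.0775, 0.0819]
tcp_rot: [0.998, -0.062, 0.001, 0.001]
contact_force: [0.1, -0.7, -0.4]
opening: -0.003
```

```bash
python3 - <<'E'
from h import *
s=st()
im,d,i=cam('scene'); slide(im,d,i)
E
```

```text
t 8.48 tcp [ 0.5602 -0.0775  0.0819] H [-0.0102 -0.03    0.0819] F [ 0.15 -0.71 -0.37] FH [0.24, -0.69, -0.37] op -0.003 q [-0.32  0.24  1.96 -0.    0.93  1.38]
slide lo/hi -0.0696 -0.0072 mid -0.0384 ridge z [np.float64(0.0722), np.float64(0.0724)] floor z 0.0586
```

Depth readings clearly separate the two states: ridge tops at 77 mm when up and 72.3 mm on the land. The finger is now almost at the far ridge, so I'll push in small steps.

Emit:
carry_out([
  {"delta_pos": [0,-0.0015,0],"delta_rot": [0,0,0],"claw": 0},
  {"delta_pos": [0,-0.003,0],"delta_rot": [0,0,0],"claw": 0},
  {"delta_pos": [0,-0.0045,0],"delta_rot": [0,0,0],"claw": 0},
  {"delta_pos": [0,-0.0045,0],"delta_rot": [0,0,0],"claw": 0},
])

```text
time: 8.87
eef_pos: [0.5607, -0.0748, 0.082]
tcp_rot: [0.998, -0.062, 0.001, 0.003]
contact_force: [-1.4, -5.7, -2.0]
opening: -0.001
```

```bash
python3 - <<'E'
from h import *
s=st()
im,d,i=cam('scene'); slide(im,d,i)
E
```

```text
t 8.87 tcp [ 0.5607 -0.0748  0.082 ] H [-0.0101 -0.0273  0.082 ] F [-1.43 -5.69 -2.04] FH [-0.69, -5.83, -2.04] op -0.001 q [-0.31  0.24  1.96 -0.01  0.93  1.39]
slide lo/hi -0.069 -0.0073 mid -0.0381 ridge z [np.float64(0.0728), np.float64(0.0722)] floor z 0.0584
```

Emit:
carry_out([
  {"delta_pos": [0,-0.002,0],"delta_rot": [0,0,0],"claw": 0},
  {"delta_pos": [0,-0.003,0],"delta_rot": [0,0,0],"claw": 0},
])

```text
time: 9.08
eef_pos: [0.5609, -0.0739, 0.0819]
tcp_rot: [0.998, -0.061, 0.001, 0.005]
contact_force: [-1.3, -8.4, -0.7]
opening: 0.002
```

```bash
python3 - <<'E'
from h import *
s=st()
im,d,i=cam('scene'); slide(im,d,i); st()
E
```

```text
t 9.08 tcp [ 0.5609 -0.0739  0.0819] H [-0.01   -0.0264  0.0819] F [-1.29 -8.36 -0.65] FH [-0.21, -8.46, -0.65] op 0.002 q [-0.31  0.24  1.96 -0.01  0.93  1.39]
slide lo/hi -0.0685 -0.0057 mid -0.0371 ridge z [np.float64(0.0722), np.float64(0.072)] floor z 0.0587
t 9.13 tcp [ 0.5609 -0.0738  0.082 ] H [-0.01   -0.0263  0.082 ] F [-0.39 -6.71 -0.99] FH [0.46, -6.7, -0.99] op 0.0 q [-0.31  0.24  1.96 -0.01  0.93  1.39]
```

Emit:
carry_out([
  {"delta_pos": [0,-0.002,0],"delta_rot": [0,0,0],"claw": 0},
  {"delta_pos": [0,-0.0035,0],"delta_rot": [0,0,0],"claw": 0},
  {"delta_pos": [0,-0.0045,0],"delta_rot": [0,0,0],"claw": 0},
])

```text
time: 9.38
eef_pos: [0.5612, -0.0713, 0.082]
tcp_rot: [0.998, -0.061, 0.001, 0.007]
contact_force: [-1.5, -7.1, -0.9]
opening: -0.0
```

```bash
python3 - <<'E'
from h import *
s=st()
im,d,i=cam('scene'); slide(im,d,i); st()
E
```

```text
t 9.38 tcp [ 0.5612 -0.0713  0.082 ] H [-0.01   -0.0238  0.082 ] F [-1.5  -7.1  -0.92] FH [-0.58, -7.23, -0.92] op -0.0 q [-0.3   0.24  1.96 -0.02  0.93  1.4 ]
slide lo/hi -0.0657 -0.0032 mid -0.0344 ridge z [np.float64(0.0727), np.float64(0.0725)] floor z 0.0585
t 9.43 tcp [ 0.5612 -0.0711  0.082 ] H [-0.01   -0.0236  0.082 ] F [-2.36 -5.43 -0.53] FH [-1.65, -5.68, -0.53] op -0.0 q [-0.3   0.24  1.96 -0.02  0.93  1.4 ]
```

Emit:
carry_out([
  {"delta_pos": [0,-0.002,0],"delta_rot": [0,0,0],"claw": 0},
  {"delta_pos": [0,-0.0035,0],"delta_rot": [0,0,0],"claw": 0},
  {"delta_pos": [0,-0.0045,0],"delta_rot": [0,0,0],"claw": 0},
])

```text
time: 9.68
eef_pos: [0.5616, -0.0686, 0.082]
tcp_rot: [0.998, -0.06, 0.0, 0.009]
contact_force: [-1.6, -6.6, -0.7]
opening: 0.003
```

```bash
python3 - <<'E'
from h import *
s=st()
im,d,i=cam('scene'); slide(im,d,i); s=st(); print(go(s['eef_pos']))
E
```

```text
t 9.68 tcp [ 0.5616 -0.0686  0.082 ] H [-0.01   -0.0211  0.082 ] F [-1.57 -6.59 -0.69] FH [-0.71, -6.74, -0.69] op 0.003 q [-0.29  0.24  1.96 -0.02  0.93  1.41]
slide lo/hi -0.063 -0.0008 mid -0.0319 ridge z [np.float64(0.0724), np.float64(0.0717)] floor z 0.0583
t 9.73 tcp [ 0.5616 -0.0684  0.082 ] H [-0.01   -0.0209  0.082 ] F [-1.38 -6.02 -0.1 ] FH [-0.6, -6.15, -0.1] op 0.001 q [-0.29  0.24  1.96 -0.02  0.93  1.41]
([0.0, 0.0, 0.0], [0.017, -0.002, 0.008])
```

Emit:
carry_out([
  {"delta_pos": [0,-0.002,0],"delta_rot": [0.008,0,0.004],"claw": 0},
  {"delta_pos": [0,-0.0035,0],"delta_rot": [0.016,0,0.008],"claw": 0},
  {"delta_pos": [0,-0.0045,0],"delta_rot": [0.016,0,0.008],"claw": 0},
])

```text
time: 9.98
eef_pos: [0.5623, -0.0646, 0.0821]
tcp_rot: [0.998, -0.065, 0.001, 0.001]
contact_force: [0.1, -1.1, -0.8]
opening: 0.0
```

```bash
python3 - <<'E'
from h import *
s=st()
im,d,i=cam('scene'); slide(im,d,i); s=st(); print(go(s['eef_pos']))
E
```

```text
t 9.98 tcp [ 0.5623 -0.0646  0.0821] H [-0.0098 -0.017   0.0821] F [ 0.09 -1.14 -0.81] FH [0.24, -1.12, -0.81] op 0.0 q [-0.29  0.24  1.96 -0.    0.93  1.41]
slide lo/hi -0.0566 0.0064 mid -0.0251 ridge z [np.float64(0.0764), np.float64(0.0763)] floor z 0.0631
t 10.03 tcp [ 0.5623 -0.0641  0.0821] H [-0.0099 -0.0165  0.0821] F [ 0.76 -0.21  1.02] FH [0.78, -0.11, 1.02] op 0.001 q [-0.29  0.24  1.96 -0.    0.93  1.41]
([0.0, 0.0, 0.0], [0.001, -0.002, -0.001])
```

The ridge tops are back at 76.4 mm with the middle at y = -25 mm, so the slide has sprung up next to the green tab at -23 mm. I'll back off, rise and verify.

Emit:
carry_out([
  {"delta_pos": [0,0.004,0],"delta_rot": [0,0,0],"claw": 0},
  {"delta_pos": [0,0.007,-0.004],"delta_rot": [0,0,0],"claw": 0},
  {"delta_pos": [0,0.007,-0.03],"delta_rot": [0,0,0],"claw": 0},
  {"delta_pos": [0,0.007,-0.07],"delta_rot": [0,0,0],"claw": 0},
  {"delta_pos": [0,0.007,-0.11],"delta_rot": [0,0,0],"claw": 20},
  {"delta_pos": [0,0.007,-0.15],"delta_rot": [0,0,0],"claw": 40},
  {"delta_pos": [0,0.007,-0.19],"delta_rot": [0,0,0],"claw": 40},
  {"delta_pos": [0,0.007,-0.205],"delta_rot": [0,0,0],"claw": 40},
])

```text
time: 10.7
eef_pos: [0.5631, -0.0712, 0.2952]
tcp_rot: [0.998, -0.064, 0.007, 0.002]
contact_force: [0.6, 0.0, 1.3]
opening: 0.4
```

```bash
python3 - <<'E'
from h import *
s=st()
im,d,i=cam('scene'); slide(im,d,i); Q=tabs(im,d,i)
cv2.imwrite('pics/s8z.png',cv2.resize(im[200:320,260:420,::-1],None,fx=5,fy=5,interpolation=cv2.INTER_CUBIC))
hsv=cv2.cvtColor(im,cv2.COLOR_RGB2HSV).astype(int);H,S=hsv[...,0],hsv[...,1]
m=((H<5)|(H>172))&(S>150)&(abs(Q[...,0]-.1)<.12)&(abs(Q[...,1])<.1)&(Q[...,2]>.1)
print('red',m.sum(),Q[m].min(0).round(3),Q[m].max(0).round(3),np.median(Q[m],0).round(3))
s['eef_pos']
for r,h in [(.122,.0295),(.122,.041),(.122,.005),(.11,.041),(.134,.041)]:
  for g in (1.75,1.85,1.95): print(r,h,g,Hs(guardpt(g,r,h)).round(3))
E
```

```text
t 10.7 tcp [ 0.5631 -0.0712  0.2952] H [-0.0082 -0.0234  0.2952] F [0.56 0.01 1.3 ] FH [0.55, 0.08, 1.3] op 0.4 q [-0.3   0.01  1.8  -0.    1.32  1.4 ]
slide lo/hi -0.0557 0.0063 mid -0.0247 ridge z [np.float64(0.0772), np.float64(0.0773)] floor z 0.0633
green 53 [-0.0472 -0.0235  0.0493] [-0.0447 -0.0231  0.0518]
orange 47 [-0.0464  0.0152  0.0488] [-0.0461  0.0153  0.0489]
blue 49 [-0.0462  0.0522  0.0494] [-0.0476  0.0528  0.0486]
slide 440 [[-0.0264, -0.0557, 0.0578], [-0.0069, -0.0238, 0.0643], [0.0088, 0.0063, 0.0801]] mid -0.024686814086669232
white 4 [-0.0088 -0.0242  0.0649]
red 118 [ 0.097 -0.006  0.2  ] [0.131 0.005 0.221] [ 0.114 -0.001  0.215]
0.122 0.0295 1.75 [ 0.111 -0.     0.205]
0.122 0.0295 1.85 [0.122 0.    0.199]
0.122 0.0295 1.95 [0.133 0.    0.192]
0.122 0.041 1.75 [0.122 0.    0.203]
0.122 0.041 1.85 [ 0.133 -0.     0.196]
0.122 0.041 1.95 [0.143 0.    0.188]
0.122 0.005 1.75 [0.087 0.    0.209]
0.122 0.005 1.85 [0.098 0.    0.206]
0.122 0.005 1.95 [0.11  0.    0.201]
0.11 0.041 1.75 [ 0.12  -0.     0.191]
0.11 0.041 1.85 [0.13  0.    0.184]
0.11 0.041 1.95 [ 0.139 -0.     0.177]
0.134 0.041 1.75 [ 0.124 -0.     0.215]
0.134 0.041 1.85 [0.136 0.    0.208]
0.134 0.041 1.95 [0.148 0.    0.199]
```

View pics/s8z.png

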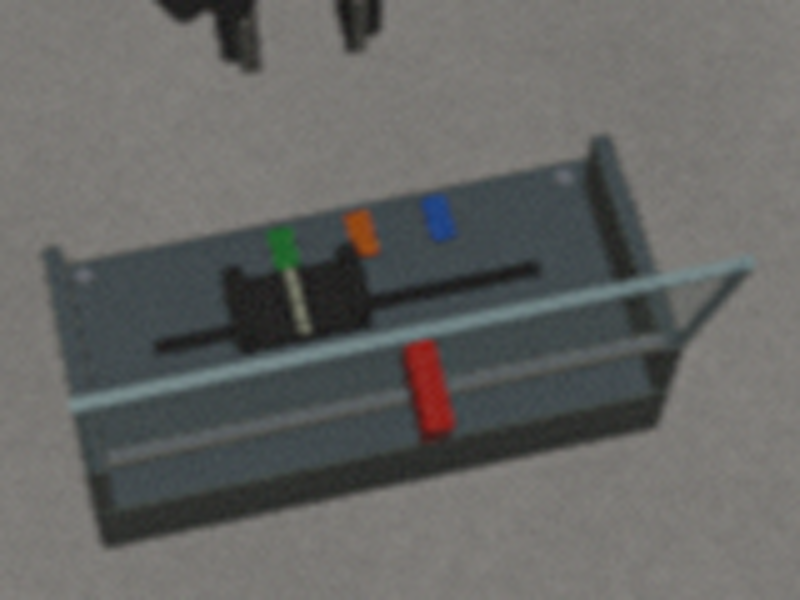

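The slide stands up beside the green tab: white line at (298,300), tab at (283,247) in the crop, measured as y -24.7 against -23.3 mm. The guard is at about 1.8 rad. Now I'll go back to the handle.

```bash
python3 - <<'E'
from h import *
s=st(); p=guardpt(1.8,.122,.0315)
q=p+[0,0,.06]; print(go(q),go(p),Hs(p))
E
```

```text
t 10.75 tcp [ 0.5637 -0.0714  0.2965] H [-0.0075 -0.0235  0.2965] F [1.16 0.05 1.6 ] FH [1.14, 0.19, 1.6] op 0.402 q [-0.3   0.01  1.8  -0.    1.32  1.4 ]
([0.1253, -0.0237, 0.0368], [0.003, -0.016, -0.001]) ([0.1243, -0.0239, 0.0968], [0.003, -0.016, -0.001]) [ 1.18394856e-01 -1.73472348e-18  2.01652545e-01]
```

Emit:
carry_out([
  {"delta_pos": [0.03,-0.006,0.005],"delta_rot": [0,-0.01,0],"claw": 40},
  {"delta_pos": [0.06,-0.012,0.008],"delta_rot": [0,-0.016,0],"claw": 40},
  {"delta_pos": [0.095,-0.018,0.01],"delta_rot": [0,-0.016,0],"claw": 40},
  {"delta_pos": [0.125,-0.0237,0.015],"delta_rot": [0,-0.016,0],"claw": 40},
  {"delta_pos": [0.125,-0.0237,0.036],"delta_rot": [0,-0.016,0],"claw": 40},
  {"delta_pos": [0.125,-0.0237,0.036],"delta_rot": [0,-0.016,0],"claw": 40},
])

```text
time: 11.25
eef_pos: [0.6904, -0.0634, 0.2564]
tcp_rot: [0.998, -0.064, -0.004, 0.001]
contact_force: [-0.5, -0.3, -2.2]
opening: 0.403
```

```bash
python3 - <<'E'
from h import *
s=st(); p=guardpt(1.8,.122,.0315); print(go(p))
im,d,i=cam('scene')
cv2.imwrite('pics/s9z.png',cv2.resize(im[180:320,250:410,::-1],None,fx=4,fy=4,interpolation=cv2.INTER_CUBIC))
E
```

```text
t 11.25 tcp [ 0.6904 -0.0634  0.2564] H [0.1171 0.0005 0.2564] F [-0.46 -0.29 -2.21] FH [-0.42, -0.35, -2.21] op 0.403 q [-0.24  0.32  1.51 -0.    1.31  1.46]
([0.0018, 0.0004, 0.0548], [0.002, 0.009, -0.0])
```

View pics/s9z.png

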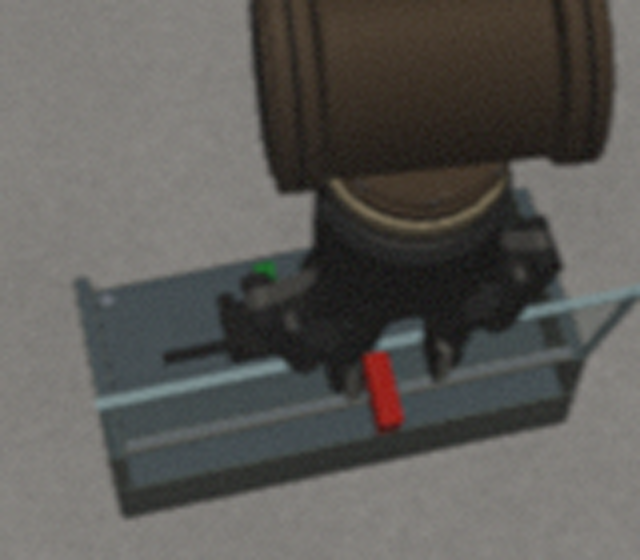

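The fingers at (348,380) and (440,360) straddle the fin at (383,390). Descending and gripping.

Emit:
carry_out([
  {"delta_pos": [0.002,0.001,0.02],"delta_rot": [0,0.009,0],"claw": 40},
  {"delta_pos": [0.002,0.001,0.04],"delta_rot": [0,0.009,0],"claw": 40},
  {"delta_pos": [0.002,0.001,0.054],"delta_rot": [0,0.009,0],"claw": 40},
  {"delta_pos": [0.002,0.001,0.054],"delta_rot": [0,0.009,0],"claw": 25},
  {"delta_pos": [0.002,0.001,0.054],"delta_rot": [0,0.009,0],"claw": 8},
  {"delta_pos": [0.002,0.001,0.054],"delta_rot": [0,0.009,0],"claw": 5},
  {"delta_pos": [0.002,0.001,0.054],"delta_rot": [0,0.009,0],"claw": 5},
], force=25)

```text
time: 11.88
eef_pos: [0.6902, -0.0643, 0.2036]
tcp_rot: [0.998, -0.064, -0.001, 0.001]
contact_force: [-2.7, 2.6, -5.3]
opening: 0.132
```

```bash
python3 - <<'E'
from h import *
s=st(); f=lambda g:guardpt(g,.122,.0315); p=s['eef_pos']
H=Hs(p); x=H[0]-.06; z=H[2]-.09
g0=np.pi-np.arctan2(z,x)-np.arctan2(.0315,.122);print('r',np.hypot(x,z),'g',g0)
for g in np.arange(1.8,.75,-.1): print(round(g,2),(RT.T@(f(g)-f(1.8))).round(4))
E
```

```text
t 11.88 tcp [ 0.6902 -0.0643  0.2036] H [ 0.117  -0.0004  0.2036] F [-2.65  2.57 -5.31] FH [-2.96, 2.21, -5.31] op 0.132 q [-0.24  0.36  1.56 -0.    1.22  1.46]
r 0.12707081684282687 g 1.7835114867424817
1.8 [0. 0. 0.]
1.7 [-0.0114  0.     -0.0053]
1.6 [-0.0233 -0.     -0.0094]
1.5 [-0.0356  0.     -0.0123]
1.4 [-0.0481 -0.     -0.0139]
1.3 [-0.0607  0.     -0.0143]
1.2 [-0.0732 -0.     -0.0135]
1.1 [-0.0857  0.     -0.0114]
1.0 [-0.0978  0.     -0.008 ]
0.9 [-0.1096 -0.     -0.0035]
0.8 [-0.1208 -0.      0.0022]
```

Emit:
carry_out([
  {"delta_pos": [-0.0114,0,-0.005],"delta_rot": [0,0,0],"claw": 5},
  {"delta_pos": [-0.0233,0,-0.009],"delta_rot": [0,0,0],"claw": 5},
  {"delta_pos": [-0.0356,0,-0.012],"delta_rot": [0,0,0],"claw": 5},
  {"delta_pos": [-0.048,0,-0.0135],"delta_rot": [0,0,0],"claw": 5},
  {"delta_pos": [-0.0605,0,-0.014],"delta_rot": [0,0,0],"claw": 5},
  {"delta_pos": [-0.073,0,-0.013],"delta_rot": [0,0,0],"claw": 5},
  {"delta_pos": [-0.0855,0,-0.011],"delta_rot": [0,0,0],"claw": 5},
  {"delta_pos": [-0.0978,0,-0.0075],"delta_rot": [0,0,0],"claw": 5},
])

```text
time: 12.55
eef_pos: [0.5959, -0.0522, 0.2143]
tcp_rot: [0.998, -0.064, 0.005, 0.001]
contact_force: [5.1, 0.2, -2.8]
opening: 0.135
```

```bash
python3 - <<'E'
from h import *
s=st(); f=lambda g:guardpt(g,.122,.0315); p=s['eef_pos']
H=Hs(p); x=H[0]-.06; z=H[2]-.09
g0=np.pi-np.arctan2(z,x)-np.arctan2(.0315,.122);print('r',np.hypot(x,z),'g',g0,go(p))
for g in np.arange(1.,.15,-.1): print(round(g,2),(RT.T@(f(g)-p)).round(4))
im,d,i=cam('scene')
cv2.imwrite('pics/s10z.png',cv2.resize(im[130:310,240:420,::-1],None,fx=3.3,fy=3.3,interpolation=cv2.INTER_CUBIC))
E
```

```text
t 12.55 tcp [ 0.5959 -0.0522  0.2143] H [ 0.0219 -0.0004  0.2143] F [ 5.14  0.2  -2.77] FH [5.07, 0.86, -2.77] op 0.135 q [-0.26  0.14  1.81 -0.    1.18  1.44]
r 0.1299815564584232 g 1.0205834685870552 ([0.0, 0.0, 0.0], [0.002, -0.01, -0.0])
1.0 [-0.0013 -0.0004  0.0046]
0.9 [-0.0131 -0.0004  0.0091]
0.8 [-0.0243 -0.0004  0.0148]
0.7 [-0.0349 -0.0004  0.0216]
0.6 [-0.0448 -0.0004  0.0294]
0.5 [-0.0539 -0.0004  0.0381]
0.4 [-0.062  -0.0004  0.0477]
0.3 [-0.0691 -0.0004  0.0581]
0.2 [-0.0752 -0.0004  0.0692]
```

View pics/s10z.png

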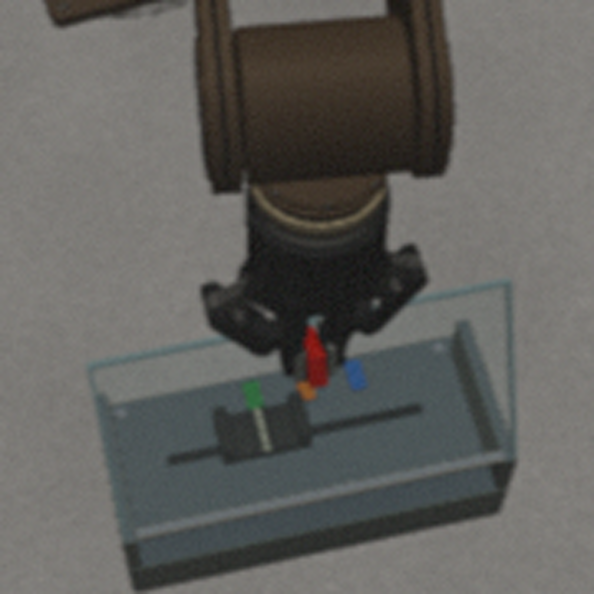

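The guard follows at about 1.0 rad, with the handle held at (316,360). I'll keep lowering, more slowly.

Emit:
carry_out([
  {"delta_pos": [-0.0125,0,0.006],"delta_rot": [0,0,0],"claw": 5},
  {"delta_pos": [-0.024,0,0.0125],"delta_rot": [0,0,0],"claw": 5},
  {"delta_pos": [-0.0347,0,0.02],"delta_rot": [0,0,0],"claw": 5},
  {"delta_pos": [-0.0447,0,0.028],"delta_rot": [0,0,0],"claw": 5},
  {"delta_pos": [-0.0537,0,0.037],"delta_rot": [0,0,0],"claw": 5},
  {"delta_pos": [-0.062,0,0.047],"delta_rot": [0,0,0],"claw": 5},
  {"delta_pos": [-0.066,0,0.0525],"delta_rot": [0,0,0],"claw": 5},
  {"delta_pos": [-0.069,0,0.058],"delta_rot": [0,0,0],"claw": 5},
])

```text
time: 13.27
eef_pos: [0.5263, -0.0434, 0.1597]
tcp_rot: [0.998, -0.064, 0.004, 0.001]
contact_force: [-11.1, 2.1, 12.4]
opening: 0.135
```

```bash
python3 - <<'E'
from h import *
s=st(); f=lambda g:guardpt(g,.122,.0315); p=s['eef_pos']
H=Hs(p); x=H[0]-.06; z=H[2]-.09
g0=np.pi-np.arctan2(z,x)-np.arctan2(.0315,.122);print('r',np.hypot(x,z),'g',g0,go(p))
for g in np.arange(.3,-.06,-.05): print(round(g,2),(RT.T@(f(g)-p)).round(4))
im,d,i=cam('scene')
cv2.imwrite('pics/s11z.png',cv2.resize(im[130:310,240:420,::-1],None,fx=3.3,fy=3.3,interpolation=cv2.INTER_CUBIC))
E
```

```text
t 13.27 tcp [ 0.5263 -0.0434  0.1597] H [-0.0483 -0.0005  0.1597] F [-11.07   2.1   12.42] FH [-11.24, 0.67, 12.42] op 0.135 q [-0.27  0.05  2.02 -0.    1.07  1.43]
r 0.12874347034580558 g 0.3193139100267209 ([0.0, 0.0, 0.0], [0.002, -0.007, 0.0])
0.3 [ 0.001  -0.0005  0.0035]
0.25 [-0.0022 -0.0005  0.009 ]
0.2 [-0.0051 -0.0005  0.0146]
0.15 [-0.0077 -0.0005  0.0203]
0.1 [-0.01   -0.0005  0.0262]
0.05 [-0.012  -0.0005  0.0321]
0.0 [-0.0137 -0.0005  0.0382]
-0.05 [-0.0152 -0.0005  0.0443]
```

View pics/s11z.png

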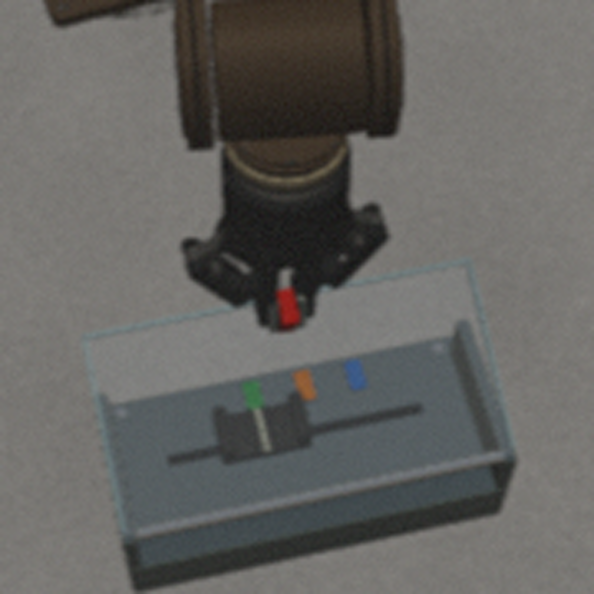

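The guard is at about 0.3 rad with the handle at (288,307). There is some radial load of about 11 N, so I'll ease along it and lower the rest slowly.

Emit:
carry_out([
  {"delta_pos": [-0.002,0,0.003],"delta_rot": [0,-0.007,0],"claw": 5},
  {"delta_pos": [-0.0045,0,0.008],"delta_rot": [0,-0.007,0],"claw": 5},
  {"delta_pos": [-0.0075,0,0.014],"delta_rot": [0,-0.007,0],"claw": 5},
  {"delta_pos": [-0.01,0,0.0195],"delta_rot": [0,-0.007,0],"claw": 5},
  {"delta_pos": [-0.0125,0,0.025],"delta_rot": [0,-0.007,0],"claw": 5},
  {"delta_pos": [-0.0145,0,0.031],"delta_rot": [0,-0.007,0],"claw": 5},
])

```text
time: 13.82
eef_pos: [0.5126, -0.0417, 0.13]
tcp_rot: [0.998, -0.064, 0.001, 0.001]
contact_force: [-5.0, 2.6, 6.1]
opening: 0.134
```

```bash
python3 - <<'E'
from h import *
s=st(); f=lambda g:guardpt(g,.122,.0315); p=s['eef_pos']
H=Hs(p); x=H[0]-.06; z=H[2]-.09
g0=np.pi-np.arctan2(z,x)-np.arctan2(.0315,.122);print('r',np.hypot(x,z),'g',g0,go(p))
im,d,i=cam('scene'); Q=(cloud(i,d)-O)@np.column_stack([EX,EY,EZ])
m=(abs(Q[...,1])>.05)&(abs(Q[...,1])<.13)&(Q[...,0]>-.09)&(Q[...,0]<.05)&(Q[...,2]>.087)&(Q[...,2]<.2)
q=Q[m]; c=np.polyfit(q[:,0],q[:,2],1); print('plate slope',c,'angle',-np.arctan(c[0]),len(q))
E
```

```text
t 13.82 tcp [ 0.5126 -0.0417  0.13  ] H [-0.062  -0.0006  0.13  ] F [-4.99  2.58  6.11] FH [-5.27, 1.92, 6.11] op 0.134 q [-0.28  0.07  2.06 -0.    1.01  1.42]
r 0.12839920178737782 g 0.06379638344086486 ([0.0, 0.0, 0.0], [0.002, -0.002, 0.0])
plate slope [-0.15004479  0.10391101] angle 0.14893375233289854 3762
```

Emit:
carry_out([
  {"delta_pos": [-0.0005,0,0.003],"delta_rot": [0,0,0],"claw": 5},
  {"delta_pos": [-0.001,0,0.006],"delta_rot": [0,0,0],"claw": 5},
  {"delta_pos": [-0.0012,0,0.009],"delta_rot": [0,0,0],"claw": 5},
  {"delta_pos": [-0.0012,0,0.009],"delta_rot": [0,0,0],"claw": 5},
])

```text
time: 14.2
eef_pos: [0.51, -0.0413, 0.1202]
tcp_rot: [0.998, -0.064, -0.001, 0.001]
contact_force: [-7.7, 0.4, 3.8]
opening: 0.138
```

```bash
cat >> h.py <<'E'
def plate(im,d,i):
    Q=(cloud(i,d)-O)@np.column_stack([EX,EY,EZ])
    for a,b in [(-.075,-.055),(-.055,-.02),(-.02,.02),(.02,.05)]:
        m=(abs(Q[...,1])>.07)&(abs(Q[...,1])<.12)&(Q[...,0]>a)&(Q[...,0]<b)&(Q[...,2]>.08)&(Q[...,2]<.25)
        print(a,b,m.sum(),np.median(Q[m][:,2]).round(4) if m.any() else None)
E
python3 - <<'E'
from h import *
z=np.load('pics/scene0.npz'); i=ctrl.camera_info('scene'); plate(z['im'],z['d'],i)
s=st()
im,d,i=cam('scene'); plate(im,d,i)
E
```

```text
-0.075 -0.055 322 0.0955
-0.055 -0.02 587 0.0955
-0.02 0.02 707 0.0953
0.02 0.05 541 0.0955
t 14.2 tcp [ 0.51   -0.0413  0.1202] H [-0.0646 -0.0006  0.1202] F [-7.7   0.45  3.78] FH [-7.69, -0.54, 3.78] op 0.138 q [-0.28  0.08  2.07 -0.    1.    1.42]
-0.075 -0.055 334 0.1024
-0.055 -0.02 607 0.1008
-0.02 0.02 727 0.0987
0.02 0.05 567 0.0969
```

Depth puts the guard at about 0.055 rad, with the front edge 7 mm high. The fin has slipped a little in the grip, so I'll lower further.

Emit:
carry_out([
  {"delta_pos": [-0.001,0,0.003],"delta_rot": [0,0,0],"claw": 5},
  {"delta_pos": [-0.001,0,0.005],"delta_rot": [0,0,0],"claw": 5},
  {"delta_pos": [-0.001,0,0.007],"delta_rot": [0,0,0],"claw": 5},
  {"delta_pos": [-0.001,0,0.007],"delta_rot": [0,0,0],"claw": 5},
])

```text
time: 14.58
eef_pos: [0.5088, -0.0411, 0.1143]
tcp_rot: [0.998, -0.064, -0.002, 0.001]
contact_force: [-5.5, 1.8, 3.1]
opening: 0.138
```

```bash
python3 - <<'E'
from h import *
s=st()
im,d,i=cam('scene'); plate(im,d,i)
E
```

```text
t 14.58 tcp [ 0.5088 -0.0411  0.1143] H [-0.0659 -0.0006  0.1143] F [-5.46  1.81  3.06] FH [-5.65, 1.1, 3.06] op 0.138 q [-0.28  0.08  2.08 -0.    0.99  1.42]
-0.075 -0.055 319 0.0965
-0.055 -0.02 592 0.0963
-0.02 0.02 704 0.096
0.02 0.05 558 0.0956
```

Emit:
carry_out([
  {"delta_pos": [0,0,0.002],"delta_rot": [0,0,0],"claw": 5},
  {"delta_pos": [0,0,0.003],"delta_rot": [0,0,0],"claw": 5},
  {"delta_pos": [0,0,0.003],"delta_rot": [0,0,0],"claw": 5},
])

```text
time: 14.88
eef_pos: [0.5086, -0.0411, 0.1132]
tcp_rot: [0.998, -0.064, -0.004, 0.001]
contact_force: [-7.7, 2.1, 7.9]
opening: 0.135
```

```bash
python3 - <<'E'
from h import *
s=st()
im,d,i=cam('scene'); plate(im,d,i)
E
```

```text
t 14.88 tcp [ 0.5086 -0.0411  0.1132] H [-0.0661 -0.0006  0.1132] F [-7.7   2.1   7.93] FH [-7.91, 1.1, 7.93] op 0.135 q [-0.28  0.09  2.08 -0.    0.99  1.42]
-0.075 -0.055 324 0.0954
-0.055 -0.02 584 0.0955
-0.02 0.02 696 0.0954
0.02 0.05 557 0.0953
```

The plate is level at 95.4 mm, which matches the initial shut reading. I'll release and rise straight up.

Emit:
carry_out([
  {"delta_pos": [0,0,0],"delta_rot": [0,0,0],"claw": 20},
  {"delta_pos": [0,0,0],"delta_rot": [0,0,0],"claw": 45},
  {"delta_pos": [0,0,0],"delta_rot": [0,0,0],"claw": 45},
  {"delta_pos": [0,0,-0.01],"delta_rot": [0,0,0],"claw": 45},
  {"delta_pos": [0,0,-0.03],"delta_rot": [0,0,0],"claw": 45},
  {"delta_pos": [0,0,-0.06],"delta_rot": [0,0,0],"claw": 45},
  {"delta_pos": [0,0,-0.1],"delta_rot": [0,0,0],"claw": 45},
  {"delta_pos": [0,0,-0.13],"delta_rot": [0,0,0],"claw": 45},
])

```text
time: 15.6
eef_pos: [0.51, -0.0411, 0.2465]
tcp_rot: [0.998, -0.064, -0.002, 0.001]
contact_force: [0.8, -0.2, 1.1]
opening: 0.449
```

```bash
python3 - <<'E'
from h import *
s=st()
im,d,i=cam('scene'); plate(im,d,i)
cv2.imwrite('pics/s12.png',im[:,:,::-1])
cv2.imwrite('pics/s12z.png',cv2.resize(im[200:320,260:420,::-1],None,fx=5,fy=5,interpolation=cv2.INTER_CUBIC))
z0=np.load('pics/scene0.npz')['im']
for n,(u0,v0,u1,v1) in dict(carton=(470,170,540,250),case=(105,305,200,370),tape=(105,230,170,290)).items():
    print(n,np.abs(im[v0:v1,u0:u1].astype(int)-z0[v0:v1,u0:u1]).mean().round(2))
E
```

```text
t 15.6 tcp [ 0.51   -0.0411  0.2465] H [-0.0647 -0.0004  0.2465] F [ 0.8  -0.16  1.13] FH [0.81, -0.06, 1.13] op 0.449 q [-0.28 -0.07  1.97 -0.    1.25  1.42]
-0.075 -0.055 321 0.0957
-0.055 -0.02 584 0.0955
-0.02 0.02 707 0.0955
0.02 0.05 555 0.0954
carton 4.15
case 4.29
tape 4.37
```

View pics/s12z.png

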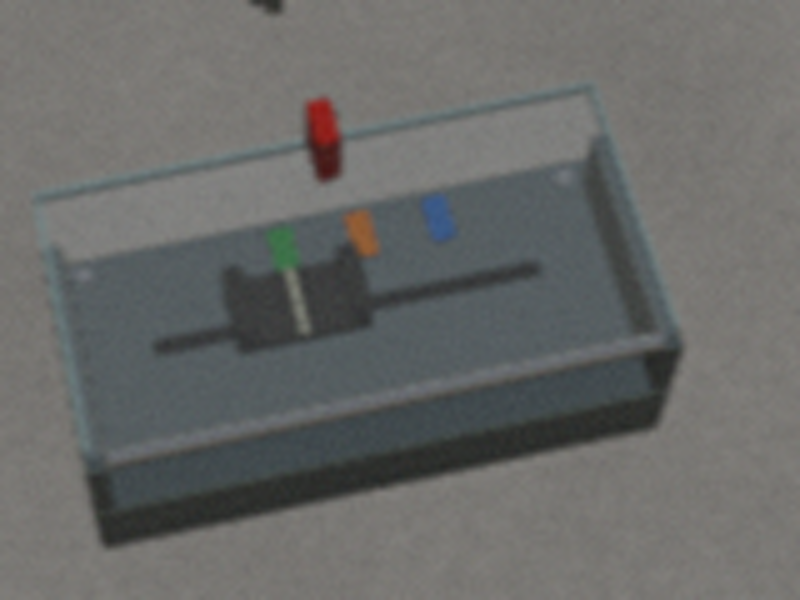

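The guard is shut, with its plate flat at about 95.5 mm and the handle at (323,140). The slide's white line at (298,300) is beside the green tab at (283,247), the bystander patches differ only by noise, and the gripper is clear. Handing in.

```bash
python3 - <<'E'
from h import *
print(ctrl.sign_off())
E
```

```text
the job is handed in; nothing more can be done
None
```

The lights are on the green preset: the slide is locked beside the green tab, the guard is shut again, and I handed the job in at about 15.6 s. The hand-in gives no verdict, so this rests on my own checks.

**What I did:** I lifted the guard by its handle to about 1.8 rad. I pressed the slide down about 7 mm and carried it onto the land before the green notch. Then I let it up and pushed the far ridge gently, with about 6–8 N, until it sprang up. Finally I lowered the guard slowly by the handle, released it and backed away.

**Last checks:**
- **Slide:** measured with the guard still open, its ridge tops stood at 77 mm, the same as at the start, so it was fully up. Its middle was about 1.4 mm from the green tab's middle along the track. The final picture shows it in the same place.
- **Guard:** the plate read flat at 95.4–95.7 mm, matching the shut reading from the start.
- **Bystanders:** the image patches around the carton, glasses case and tape roll look unchanged, differing only slightly from the start. I did not measure their positions.
- **Gripper:** it was well clear, with only about 1 N of residual force reading.

**What differed from expectations:**
- **Drag on the land:** it measured about 6 N rather than the stated 2.5 N.
- **Slip while closing:** the handle slipped several millimetres in the grip and loaded the gripper by up to about 17 N. I therefore judged the last few degrees by the depth image instead of the arm position.

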